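# Lock the antenna boom into its mast fork with the linch pin

### The arm

A 6-joint arm with a two-finger parallel gripper is mounted at the origin on the work surface. World frame = base frame: x ahead of the robot, y to its left, z up, the work surface at z = 0. Lengths are in m, angles in rad, forces in N, time in s.
With the tool pointing down it reaches from about 0.325 to 0.85 m from the base axis. Payload 4.4 kg.
Tool frame: the origin (TCP) lies at the very end of the fingers, on their centre line; the grasp point (between the pads) lies 19 mm behind it; z points along the fingers, y is the direction in which the jaws open and shut (so a half turn about z gives the same grasp; the last joint's range is limited). The gripper opens to 94 mm and grips with 3 to 60 N. Pads are 16 mm wide; open, the fingers measure 119 mm over their backs; the gripper's body (75 mm by 177 mm) begins 78 mm behind the grasp point.
Start: joints at [1.121, 0.207, 1.542, -0, 1.393, -0.15], TCP at [0.169, 0.55, 0.205] pointing down, gripper open.
Joint ranges: [-2.73, 2.73], [-0.86, 2.22], [0.23, 2.46], [-1.11, 4.25], [0.08, 2.63], [-2.82, 2.82]. Speed limits (rad/s): [2.79, 2.79, 3.14, 3.14, 3.14, 3.14].

### API

Orientations are given as a 3x3 rotation matrix whose columns are the frame's x, y, z axes.
In Python, from cell import arm gives the robot as it stands.
- The arm moves only by the shell command python3 -m crank 'ROWS' [OPENING]. ROWS is JSON, a list of rows, each an object with "travel": the shift along the tool's x, y, z in units of 60 mm (1.0 is 60 mm), a list of three; "roll": the turn about the tool's z in units of 6 degrees (1.0 is 6 degrees). In form: [{"travel": [x, y, z], "roll": roll}, ...]. A call has 1 to 8 rows; each row shifts and turns the pose as measured when the row begins, along the tool's axes as they then stand; what a row does not reach is not made up. A row lasts 1/8 s, in which the tool goes at most 62.5 mm and 10.7 degrees, less where a joint would pass 70% of its speed; a pose out of reach is approached as far as the arm can. A call is refused whole if a number of a shift passes 1 or a number of a turn 1, either way. A call with a gripper value outside its range is refused whole. OPENING is the opening, from -1 (shut) to 1 (fully open), so that 0 is half open, set as the call begins (- or left out, the last holds). The fingers move at their own pace and stop on an object; the grip force is fixed at half the most. Time passes only in rows, so rows that do not move let the fingers close. It gives the time, the measured TCP pose, the force and the opening at its end, in the units of the state.
- arm.sense(): the state, without advancing time (a new reading comes with each control period).
- arm.capture(name): name is "scene" or "top" or "wrist"; returns the picture (420x560x3 uint8, red, green, blue); there is no depth.
- arm.camera_model(name): a dict with "fx", "fy", "cx", "cy" (pixels), "T" (4x4, takes a point from camera to world coordinates). Camera axes: x right, y down, z forward; pixel columns grow to the right and rows downward; lengths in m; the calibration is good to about 2 mm. A picture is of the moment at which its call begins: read the wrist's pose just before it. camera_model takes no time and is no camera call; for the wrist camera it gives the pose at the moment of the call.
- arm.job_done(): hands the job in, once; it reports no verdict.
Trained networks look in the newest picture that a camera, given by its name, has taken for a name from the list of things; names that differ only in an ending like _2 or _b are one class to them, and where a whole thing is asked for, a point or a joint stands for the part that bears it (a point fixed in the world has none). Each returns a list of dicts, best first, with "conf" (0 to 1); they miss things now and then, are a little off and sometimes report something else, mostly with a low value. They report only what shows in the picture. A call takes as long as a camera call.
- arm.regions_of(camera, name): "region" (420x560 bool, what is visible of it) and "xy" ([column, row] in pixels, amid what is visible of it).
The state is a dict: "clock": time; "joints": joint angles; "joint_velocities": joint speeds; "tau": joint torques, N m; "tool_pos": TCP position; "tcp_rot": TCP orientation; "force": force on the tool from outside, world axes, zero at the start; "torque": the same for the moment, N m; "finger_gap": finger opening in m.
Only numpy, scipy, OpenCV 4.12 (cv2) and the standard library are available. Lean on these libraries where they do the work, as an engineer would, in place of code of your own. Each camera call takes 0.05 s, during which the arm holds its last target. There are 200 camera calls.

### The job

Lift the red-handled linch pin out of its wooden stand and push it through the blue mast fork and the antenna boom's lug, which has crept a little out of line, until its shoulder is fully home against the fork. Feel for the lug's hole and ease the pin in gently, without forcing it. Let go, then press the pin's yellow-tabbed sprung ring over the fork so that it snaps past the pin's end and stays there, without bending the ring; leave the other things on the table alone.

Things in the scene. Friction and masses are not known exactly. Their poses are not given: they have to be found in the camera images.
- pin_grip (a point): Centre of the linch pin's red handle, a bar 16 mm wide (x), 50 mm long (y), 20 mm tall (z). y runs along the pin from handle to tip; z is the side on which the ring stands. Along y from here: handle -16 to +34 mm; steel collar 18 mm square +34 to +46, its front face is the shoulder; shank 12 mm square to +82; then a taper to a round nose 7 mm thick ending at +96.
- pin: The linch pin with its ring, about 0.13 kg: origin on its axis at the shoulder, 46 mm along y from pin_grip, same axes. Behind the ring's hinge its handle is free to grip from above.
- rest: Fixed wooden stand in which the pin lies level at the start, ring up, handle 51 mm above the table. Origin on the table under the pin's shoulder; y as the pin's. The shank lies in an open-topped channel 14 mm wide, 8 mm deep, y = 4 to 44 mm; a post 12 mm wide at y = -29 to -15 mm holds the handle from below. The pin lifts out straight up.
- fork_hole (a point): Mouth of the square hole in the blue mast fork: centre of the hole on the near cheek's outer face, 75 mm above the table. y is the way the pin goes in, z up, x level along the antenna boom. With the pin home its shoulder touches this face, its handle centre lies at y = -46 mm and its nose stands out 18 mm beyond the far cheek.
- fork: The fixed fork, origin on the table under the hole's mouth, axes as fork_hole. Cheeks 36 mm wide, 93 mm tall, at y 0 to 8 and 24 to 32 mm, holes 17 (x) by 13.2 mm (z). Between them (y 9.5 to 22.5) the boom's lug, hole 13.2 (x) by 15 mm, crept 7 to 8 mm to +x: feel for it with the nose; the boom slides stiffly (5 N) back in line. Base plate x -50 to 50, y -34 to 66; boom rods from x = 150.
- ring (a joint): Angle (rad) of the pin's sprung wire ring, 52 mm wide overall, hinged on the collar on a level axis across the pin, 40 mm along y from pin_grip. 0: open, leaning 75 degrees up from the shank's direction, where a weak spring (0.045 N m/rad) returns it (sagging to 0.13). Grows as it swings forward and down; 1.31 is level along the shank. Caught under the nose it rests near 1.38; stop at 1.53.
- bail: Cross wire of the ring (4 mm thick) with its yellow tab; origin mid-wire, 56 mm from the hinge, y away from the hinge. It is sprung along y (3 N/mm) and must stretch 2 mm to pass the pin's nose, which takes roughly 4 to 12 N on the tab.
- ring_tab (a point): Middle of the yellow thumb tab (20 mm wide, 34 mm long, 4 mm thick) that continues the ring outward; 78 mm from the hinge, the tab reaches from 57 to 91 mm. Same axes as bail. Press here, beyond the pin's nose, whose end lies 56 mm from the hinge.
- key_one: Bystander: grey metal Morse key box with a red knob, 75 x 45 x 48 mm.
- key_two: Bystander: a second Morse key box of the same kind.
- cup: Bystander: steel cup, 72 mm wide, 85 mm tall.
- jar: Bystander: blue jar, 70 mm wide, 70 mm tall.
- handset: Bystander: black hand-held radio lying flat, 55 x 110 x 32 mm with a stub aerial.
- driver: Bystander: screwdriver with an orange handle, lying flat.
- spare_bolt: Bystander: short steel bolt standing upright, 16 mm thick with a 26 mm head.

How it is judged:
On the way, in this order (a step that is already met when the one before it is completed fails the run):
1. the pin is pushed home through fork and lug, its ring still open (y of pin in the frame of fork_hole above -0.0025 m and distance between pin and fork_hole below 0.0045 m and angle between the y axis of pin and the y axis of fork, either way round below 0.12 rad and value of joint ring below 0.7 rad), for 0.2 s.
2. the ring is snapped over the pin's end (value of joint ring above 1.34 rad), for 0.2 s.
At the end, for the whole second after the job is handed in: The pin is through fork and lug with its shoulder within 2.5 mm of the fork's face, in line with the hole within 0.12 rad and its shoulder centre within 4.5 mm of the hole's mouth; the ring is caught under the pin's nose (joint ring above 1.34); pin released and at rest (y of pin in the frame of fork_hole above -0.0025 m and distance between pin and fork_hole below 0.0045 m and angle between the y axis of pin and the y axis of fork, either way round below 0.12 rad and value of joint ring above 1.34 rad and linear speed of pin below 0.02 m/s and contact force between the fingers and pin below 0.1 N); the robot touches nothing.
It fails at once if the pin is forced: contact forces between pin and fork (boom included) of more than 36 N in all while the ring is open (contact force between pin and fork above 36 N and value of joint ring below 0.7 rad).
It fails at once if the ring is bent: more than 25 N from the fingers on it (contact force between the fingers and bail above 25 N).
It fails at once if a bystander is moved by more than 20 mm (distance of any of key_one, key_two, cup, jar, handset, driver, spare_bolt from where it was at the start of the episode above 0.02 m).
It also fails if it takes over 70 s, if anything falls off the work surface, if the arm or the gripper's body presses on something with over 40 N, if the wrist force passes 120 N, or if a joint passes its speed limit or range.

## Working session

There is one attempt and no reset: what is moved stays moved. The work goes in short steps, Python scripts to look and compute and a shell command to move; the robot and the scene stay as the last step left them, time stands still between calls to the robot, and variables do not carry over. Pictures are saved under pics/ and viewed, about 8 in all and at most 12, crops included, and the job is handed in when it is done.

```bash
mkdir -p pics; ls; python3 - <<'E'
from cell import arm
import cv2,numpy as np
s=arm.sense();print(s['tool_pos'],s['tcp_rot'],s['force'],s['finger_gap'],s['clock'])
ims=[]
for c in ['scene','top']:
    im=arm.capture(c);m=arm.camera_model(c);print(c,m['fx'],m['cx'],m['cy'],np.round(m['T'],4).tolist())
    cv2.imwrite(f'pics/{c}0.png',cv2.resize(im[:,:,::-1],(800,600)))
    for n in ['pin_grip','pin','ring_tab','bail','rest','fork','fork_hole']:
        try:
            for r in arm.regions_of(c,n)[:2]:
                print(n,round(r['conf'],2),np.round(r['xy'],1),r['region'].sum())
        except Exception as e: print(n,e)
E
```

```text
pics
[0.16894555 0.54878892 0.20429762] [[-9.55684837e-01  2.94390058e-01 -9.92918243e-04]
 [ 2.94391523e-01  9.55682742e-01 -2.03150169e-03]
 [ 3.50860930e-04 -2.23378208e-03 -9.99997444e-01]] [ 0.35493312  0.25032312 -0.79688858] 0.09419615147273941 0.0
scene 533.0654441587062 289.985484959476 209.10072035906438 [[0.5673, 0.6101, -0.5531, 1.2497], [0.8233, -0.4073, 0.3953, -0.5388], [0.0159, -0.6797, -0.7333, 1.0574], [0.0, 0.0, 0.0, 1.0]]
pin_grip 0.84 [194.4 250.6] 482
pin_grip 0.64 [192.2 327.5] 1176
pin 0.7 [195.6 247.9] 509
bail 0.55 [198.7 220.2] 88
rest 0.93 [199.8 262.1] 767
fork 0.62 [347.9 240.6] 2708
fork 0.56 [190.5 327.9] 1146
fork_hole 0.8 [346.2 236.7] 2567
top 400.6662105013456 284.4653310767171 212.628140273021 [[0.002, -0.9805, 0.1963, 0.3078], [-0.9996, -0.0074, -0.0267, 0.0087], [0.0277, -0.1961, -0.9802, 1.3027], [0.0, 0.0, 0.0, 1.0]]
pin_grip 0.76 [360.6 239.8] 250
pin 0.54 [359.  242.1] 241
rest 0.83 [352.2 245.8] 380
rest 0.53 [361.  241.5] 237
fork 0.73 [252.5 214.5] 1509
fork 0.44 [144.7 228.1] 61
fork_hole 0.95 [252.4 208.9] 1573
fork_hole 0.71 [405.1 277.7] 850
```

View pics/scene0.png

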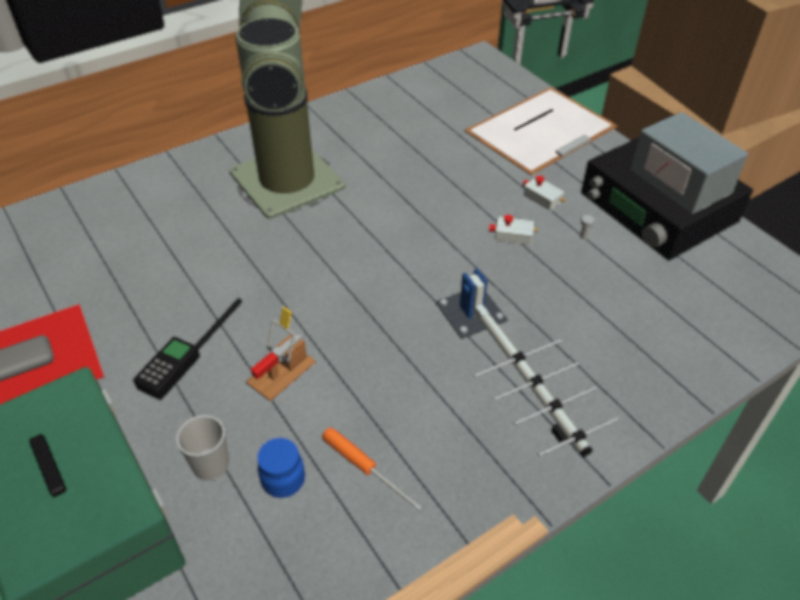

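View pics/top0.png

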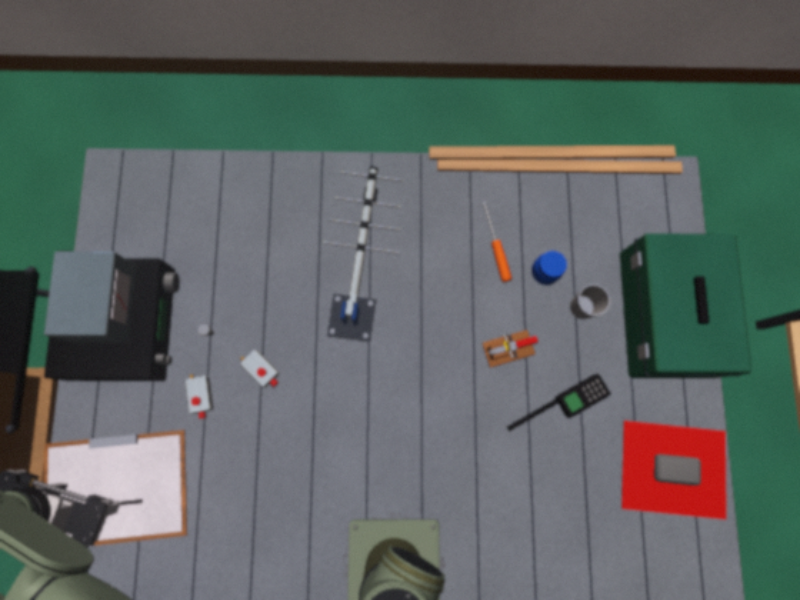

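The scene view shows the pin in its stand at about (285,355), handle toward the lower left and tab up. The fork is at (475,290), with the boom running away to the lower right. The top view shows the pin at (512,346), pointing left (+y), and the fork at (350,312), with the boom along +x. So the pin and the fork's hole point roughly the same way.

```bash
cat > h.py <<'E'
from cell import arm
import cv2,numpy as np
def ray(m,px):
    T=m['T'];d=T[:3,:3]@np.array([(px[0]-m['cx'])/m['fx'],(px[1]-m['cy'])/m['fy'],1.]);return T[:3,3],d
def atz(m,px,z):
    o,d=ray(m,px);return o+d*(z-o[2])/d[2]
def proj(m,P):
    T=np.asarray(m['T']);p=T[:3,:3].T@(np.asarray(P)-T[:3,3]);return np.array([m['fx']*p[0]/p[2]+m['cx'],m['fy']*p[1]/p[2]+m['cy']])
E
python3 - <<'E'
from h import *
m=arm.camera_model('top');k=.7
print('grip',atz(m,(360.6,239.8),.051))
f=lambda p:tuple(k*x for x in p)
for n,p,z in [('handle end',(536,341),.051),('shank tip side',(490,353),.05),('plate c',(353,317),.004),('boom far',(373,172),.075),('boom near',(352,305),.075)]+[('plate',q,.004) for q in [(334,294),(376,297),(371,339),(328,335)]]: print(n,atz(m,f(p),z).round(4))
w=arm.camera_model('wrist');s=arm.sense();R=np.array(s['tcp_rot'])
print('wrist cam in tool',(R.T@(w['T'][:3,3]-s['tool_pos'])).round(4),(R.T@w['T'][:3,:3]).round(3).tolist(),w['fx'])
E
```

```text
grip [ 0.47265202 -0.26636408  0.051     ]
handle end [ 0.4764 -0.313   0.051 ]
shank tip side [ 0.4493 -0.21    0.05  ]
plate c [0.5359 0.096  0.004 ]
boom far [0.8608 0.0523 0.075 ]
boom near [0.55   0.0939 0.075 ]
plate [0.5896 0.1409 0.004 ]
plate [0.5833 0.0438 0.004 ]
plate [0.4852 0.0539 0.004 ]
plate [0.4938 0.152  0.004 ]
wrist cam in tool [ 0.0712 -0.0007 -0.1786] [[0.0, -0.969, -0.246], [1.0, 0.0, -0.0], [0.0, -0.246, 0.969]] 346.0361885482781
```

```bash
for i in 1 2; do python3 -m crank '[{"travel":[-0.55,-0.72,0],"roll":0},{"travel":[-0.55,-0.72,0],"roll":0},{"travel":[-0.55,-0.72,0],"roll":0},{"travel":[-0.55,-0.72,0],"roll":0},{"travel":[-0.55,-0.72,0],"roll":0},{"travel":[-0.55,-0.72,0],"roll":0},{"travel":[-0.55,-0.72,0],"roll":0},{"travel":[-0.55,-0.72,0],"roll":0}]' 1; done; python3 -m crank '[{"travel":[0,0,0],"roll":1},{"travel":[0,0,0],"roll":1},{"travel":[0,0,0],"roll":1},{"travel":[0,0,0],"roll":1},{"travel":[0,0,0],"roll":1},{"travel":[0,0,0],"roll":1},{"travel":[0,0,0],"roll":1},{"travel":[0,0,0],"roll":1}]'
```

```text
clock: 1.8
tool_pos: [0.3251, 0.1341, 0.2067]
tcp_rot: [[-0.958, 0.285, 0.008], [0.285, 0.958, 0.003], [-0.007, 0.005, -1.0]]
force: [0.2, 0.6, -0.6]
finger_gap: 0.0941
clock: 2.8
tool_pos: [0.4833, -0.2881, 0.2108]
tcp_rot: [[-0.957, 0.289, 0.019], [0.289, 0.957, 0.002], [-0.018, 0.008, -1.0]]
force: [0.6, -0.7, 0.7]
finger_gap: 0.0937
clock: 3.8
tool_pos: [0.4838, -0.2936, 0.2096]
tcp_rot: [[-0.395, 0.919, 0.019], [0.919, 0.395, 0.002], [-0.005, 0.018, -1.0]]
force: [-0.6, 0.1, -0.1]
finger_gap: 0.0943
```

```bash
python3 - <<'E'
from h import *
m=arm.camera_model('wrist');im=arm.capture('wrist')
cv2.imwrite('pics/w1.png',im[:,:,::-1])
np.save('w1.npy',m['T'])
for n,z in [('pin_grip',.056),('pin',.05),('rest',.03),('ring_tab',.12)]:
    for r in arm.regions_of('wrist',n)[:2]:
        reg=r['region'].astype(np.uint8);ys,xs=np.nonzero(reg)
        pts=np.c_[xs,ys].astype(np.float32);rect=cv2.minAreaRect(pts);b=cv2.boxPoints(rect)
        print(n,round(r['conf'],2),np.round(r['xy'],1),len(xs),b.round(0).tolist());print('  ',[atz(m,q,z)[:2].round(4).tolist() for q in b],atz(m,r['xy'],z)[:2].round(4))
E
```

```text
pin_grip 0.89 [275.7 149.3] 2813 [[221.0, 188.0], [271.0, 85.0], [327.0, 113.0], [276.0, 215.0]]
   [[0.428, -0.3124], [0.4364, -0.2057], [0.4927, -0.2074], [0.4884, -0.3166]] [ 0.4624 -0.2571]
pin 0.9 [278.8 147.6] 2590 [[221.0, 186.0], [272.0, 87.0], [326.0, 114.0], [275.0, 214.0]]
   [[0.4267, -0.3125], [0.4367, -0.2063], [0.4937, -0.2088], [0.4876, -0.3178]] [ 0.4647 -0.2549]
rest 0.9 [274.2 143.9] 3263 [[245.0, 196.0], [256.0, 94.0], [312.0, 101.0], [301.0, 202.0]]
   [[0.4519, -0.3168], [0.4244, -0.2176], [0.4776, -0.2011], [0.5093, -0.2998]] [ 0.4596 -0.2548]
ring_tab 0.56 [281.6 127.9] 708 [[251.0, 133.0], [254.0, 110.0], [315.0, 120.0], [311.0, 143.0]]
   [[0.4381, -0.2478], [0.4344, -0.2314], [0.4791, -0.2199], [0.4835, -0.2363]] [ 0.4582 -0.2352]
```

View pics/w1.png

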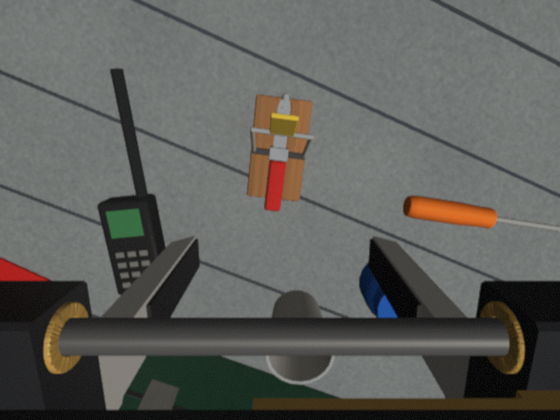

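The wrist view shows the pin in its stand: handle from (273,210) to (281,160), nose at (287,97), yellow tab at (285,125). The fingers clear the bystanders. Next I refine the pose from the red mask.

```bash
python3 - <<'E'
from h import *
m=arm.camera_model('wrist');m['T']=np.load('w1.npy');im=cv2.imread('pics/w1.png').astype(int)
B,G,R=im[...,0],im[...,1],im[...,2]
red=(R>110)&(G<60)&(B<60);red[:, :240]=0;red[:,310:]=0;red[230:]=0
ys,xs=np.nonzero(red);print(len(xs),xs.min(),xs.max(),ys.min(),ys.max())
for y in range(ys.min(),ys.max()+1,6):
    q=xs[ys==y];print(y,q.min(),q.max(),im[y,int(q.mean())].tolist())
P=np.array([atz(m,(xs[ys==y].mean(),y),.061)[:2] for y in range(ys.min()+3,ys.max()-8)])
v=cv2.fitLine(P.astype(np.float32),cv2.DIST_HUBER,0,.001,.001).ravel();print('line',v, 'yaw',np.degrees(np.arctan2(v[1],v[0])))
for p in [(280.5,ys.min()),(273,ys.max())]:print(p,atz(m,p,.061))
# from colours: nose tip
print('nose',atz(m,(287,96),.051))
s=arm.sense();print(s['tool_pos'],np.degrees(np.arctan2(s['tcp_rot'][1][0],s['tcp_rot'][0][0])))
E
```

```text
721 265 284 161 210
161 271 278 [44, 48, 138]
167 270 284 [39, 41, 178]
173 269 283 [36, 39, 177]
179 269 283 [39, 45, 180]
185 268 282 [37, 42, 179]
191 267 281 [38, 44, 179]
197 267 280 [37, 40, 177]
203 266 279 [38, 44, 178]
209 267 278 [41, 43, 161]
line [ 0.27950433 -0.96014446  0.47506142 -0.28955668] yaw -73.76937
(280.5, np.int64(161)) [ 0.47061298 -0.26493478  0.061     ]
(273, np.int64(210)) [ 0.48266521 -0.31179128  0.061     ]
nose [ 0.45305057 -0.2082552   0.051     ]
[ 0.4837991  -0.29358013  0.20953193] 113.54858062497503
```

```bash
python3 -m crank '[{"travel":[0,0,0],"roll":1},{"travel":[0,0,0],"roll":0.22},{"travel":[-0.045,-0.11,0],"roll":0},{"travel":[0,0,0.9],"roll":0},{"travel":[0,0,0.6],"roll":0},{"travel":[0,0,0.3],"roll":0},{"travel":[0,0,0],"roll":0}]' 1; python3 - <<'E'
from h import *
s=arm.sense();R=np.array(s['tcp_rot']);p=s['tool_pos'];t=np.array([.4785,-.298,.032])
print(p,np.degrees(np.arctan2(R[1,0],R[0,0])),R[:,2],((R.T@(t-p))/.06).round(3))
E
```

```text
clock: 4.92
tool_pos: [0.4798, -0.3004, 0.1002]
tcp_rot: [[-0.285, 0.958, 0.021], [0.958, 0.285, -0.001], [-0.007, 0.02, -1.0]]
force: [0.6, 0.4, -0.5]
finger_gap: 0.0937
[ 0.4798358  -0.30038697  0.1001571 ] 106.56491384474728 [ 0.0207417  -0.00124037 -0.9997841 ] [ 0.053 -0.032  1.135]
```

```bash
python3 -m crank '[{"travel":[0.05,-0.03,0.6],"roll":0},{"travel":[0,0,0.4],"roll":0},{"travel":[0,0,0.14],"roll":0},{"travel":[0,0,0.03],"roll":0},{"travel":[0,0,0],"roll":0}]' 1; python3 - <<'E'
from h import *
im=arm.capture('wrist');cv2.imwrite('pics/w2.png',im[:,:,::-1])
s=arm.sense();R=np.array(s['tcp_rot']);p=s['tool_pos'];t=np.array([.4785,-.298,.032])
print(p,((R.T@(t-p))/.06).round(3),s['force'])
E
```

```text
clock: 5.55
tool_pos: [0.4827, -0.303, 0.0351]
tcp_rot: [[-0.287, 0.957, 0.03], [0.958, 0.288, -0.01], [-0.018, 0.026, -1.0]]
force: [-0.2, 0.6, 0.2]
finger_gap: 0.0936
[ 0.48293913 -0.3031415   0.03533979] [ 0.104 -0.048  0.053] [0.13133478 0.92959045 1.36719194]
```

View pics/w2.png

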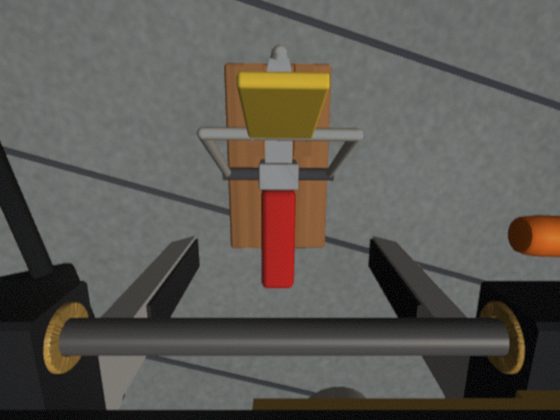

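The wrist view shows the handle between the open fingers, from (279,190) to (279,287). The finger midline is at column 284, so the pin sits about 3 mm toward tool −y, which matches the computed offset.

```bash
python3 -m crank '[{"travel":[0.1,-0.05,0.04],"roll":0},{"travel":[0,0,0],"roll":0},{"travel":[0,0,0],"roll":0}]' 1; python3 -m crank '[{"travel":[0,0,0],"roll":0},{"travel":[0,0,0],"roll":0},{"travel":[0,0,0],"roll":0},{"travel":[0,0,0],"roll":0},{"travel":[0,0,0],"roll":0},{"travel":[0,0,0],"roll":0}]' -1
```

```text
clock: 5.98
tool_pos: [0.479, -0.2986, 0.0344]
tcp_rot: [[-0.287, 0.957, 0.032], [0.958, 0.288, -0.012], [-0.021, 0.028, -0.999]]
force: [-0.1, -0.2, 0.3]
finger_gap: 0.0942
clock: 6.72
tool_pos: [0.4791, -0.2988, 0.0344]
tcp_rot: [[-0.287, 0.957, 0.033], [0.958, 0.288, -0.012], [-0.021, 0.028, -0.999]]
force: [0.2, -0.2, 0.2]
finger_gap: 0.0376
```

```bash
python3 -m crank '[{"travel":[0,0,0],"roll":0},{"travel":[0,0,0],"roll":0},{"travel":[0,0,0],"roll":0},{"travel":[0,0,0],"roll":0},{"travel":[0,0,0],"roll":0}]'; python3 -m crank '[{"travel":[0,0,-0.2],"roll":0},{"travel":[0,0,-0.5],"roll":0},{"travel":[0,0,-0.6],"roll":0},{"travel":[0,0,-0.6],"roll":0},{"travel":[0,0,-0.4],"roll":0},{"travel":[0,0,0],"roll":0}]'; python3 - <<'E'
from h import *
for c in ['wrist']:
    im=arm.capture(c);cv2.imwrite('pics/w3.png',im[:,:,::-1])
E
```

```text
clock: 7.35
tool_pos: [0.479, -0.2988, 0.0344]
tcp_rot: [[-0.288, 0.957, 0.032], [0.958, 0.288, -0.012], [-0.021, 0.027, -0.999]]
force: [-0.0, -0.1, -0.2]
finger_gap: 0.0154
clock: 8.1
tool_pos: [0.474, -0.2966, 0.1787]
tcp_rot: [[-0.288, 0.957, 0.032], [0.958, 0.288, -0.012], [-0.021, 0.027, -0.999]]
force: [0.3, 0.1, -0.9]
finger_gap: 0.0158
```

View pics/w3.png

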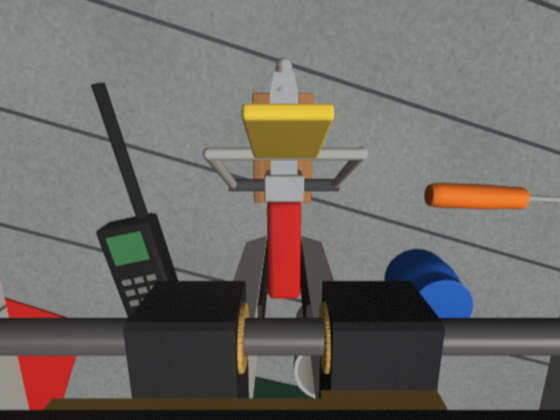

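The pin is clear of the stand and held level, with its nose at (283,60) and its collar centre at (284,187). Next I turn it and hover beside the fork, offset sideways so I can see the fork.

```bash
python3 - <<'E'
from h import *
s=arm.sense();R=np.array(s['tcp_rot']);p=s['tool_pos'];m=arm.camera_model('wrist')
def tz(px,z):
    o,d=ray(m,px);o=R.T@(o-p);d=R.T@d;return ((o+d*(z-o[2])/d[2])*1e3).round(1)
for n,q,z in [('nose',(283.5,60),-.0166),('handle rear',(284,297),-.0266),('handle front',(284.5,202),-.0266),('collar front top',(285,172),-.0256)]:print(n,tz(q,z))
E
python3 -m crank '[{"travel":[0,0,0],"roll":0.98},{"travel":[0,0,0],"roll":0.98},{"travel":[0,0,0],"roll":0.98},{"travel":[0,0,0],"roll":0.98}]'
python3 -m crank '[{"travel":[0.4,-0.07,-0.1],"roll":0},{"travel":[0.8,-0.12,0],"roll":0},{"travel":[0.85,-0.12,0],"roll":0},{"travel":[0.85,-0.13,0],"roll":0},{"travel":[0.8,-0.13,0],"roll":0},{"travel":[0.5,-0.07,0],"roll":0},{"travel":[0.2,0,0],"roll":0},{"travel":[0,0,0],"roll":0}]'
python3 - <<'E'
from h import *
m=arm.camera_model('wrist');np.save('w4.npy',m['T']);im=arm.capture('wrist');cv2.imwrite('pics/w4.png',im[:,:,::-1])
for n in ['fork','fork_hole']:
    for r in arm.regions_of('wrist',n)[:2]:print(n,r['conf'],r['xy'],r['region'].sum())
E
```

```text
nose [ 95.6  -0.5 -16.6]
handle rear [-13.   -0.2 -26.6]
handle front [ 34.4  -0.  -26.6]
collar front top [ 47.9   0.2 -25.6]
clock: 8.65
tool_pos: [0.4694, -0.2927, 0.1699]
tcp_rot: [[0.131, 0.991, 0.021], [0.991, -0.131, -0.002], [0.001, 0.021, -1.0]]
force: [-1.1, -0.4, -1.7]
finger_gap: 0.0161
clock: 9.65
tool_pos: [0.4564, -0.009, 0.169]
tcp_rot: [[0.12, 0.993, 0.007], [0.993, -0.12, 0.008], [0.008, 0.006, -1.0]]
force: [0.3, -0.0, -1.2]
finger_gap: 0.0163
fork 0.61 [379.4, 64.4] 15823
fork 0.57 [285.5, 130.3] 7303
fork_hole 0.55 [377.0, 65.2] 15823
```

View pics/w4.png

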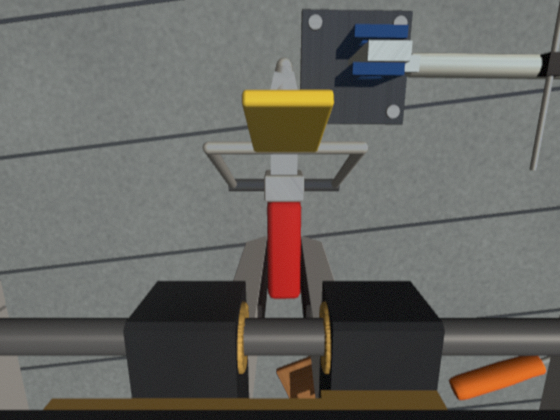

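The fork is at upper right. The near cheek's top is around (380,69), the far cheek's around (380,32), and the base plate's corners are at (300,10) and (405,125). I'll enlarge a crop for precise edges.

```bash
python3 - <<'E'
import cv2
im=cv2.imread('pics/w4.png')[10:100,335:435];cv2.imwrite('pics/w4c.png',cv2.resize(im,None,fx=6,fy=6,interpolation=cv2.INTER_CUBIC))
E
```

```text
(no output)
```

View pics/w4c.png

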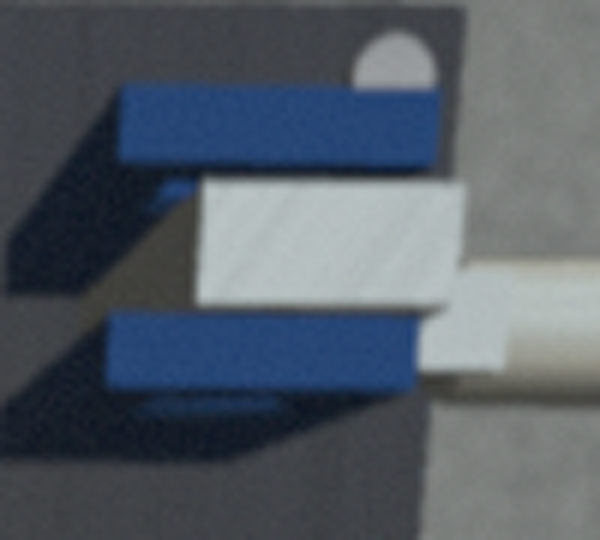

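```bash
python3 - <<'E'
from h import *
m=arm.camera_model('wrist');m['T']=np.load('w4.npy')
c=[(107,313),(418,313),(105,389),(415,389),(120,87),(441,88),(117,163),(437,165)]
W=np.array([atz(m,((x-.5)/6+335,(y-.5)/6+10),.093)[:2] for x,y in c]);print((W*1e3).round(1).tolist())
L=np.array([(-18,8),(18,8),(-18,0),(18,0),(-18,32),(18,32),(-18,24),(18,24)])/1e3
A=L-L.mean(0);Bc=W-W.mean(0);U,S,V=np.linalg.svd(A.T@Bc);R=(U@V).T
t=W.mean(0)-R@L.mean(0);print('fork',t,'yaw y',np.degrees(np.arctan2(R[1,1],R[0,1])),'scale',S.sum()/(A**2).sum(),((W-(L@R.T+t))*1e3).round(1).tolist())
for q in [(203,180),(197,303)]:
    print('lug edge fork frame',(R.T@(atz(m,((q[0]-.5)/6+335,(q[1]-.5)/6+10),.091)[:2]-t)*1e3).round(1))
# cross-check with top camera
mt=arm.camera_model('top');it=arm.capture('top').astype(int);blue=(it[...,2]>it[...,0]+40)&(it[...,2]>80);blue[:, :225]=0;blue[:,275:]=0;blue[:190]=0;blue[240:]=0
ys,xs=np.nonzero(blue);print(xs.min(),xs.max(),ys.min(),ys.max(),'pred',[proj(mt,[*(R@np.array(l)+t),.093]).round(1).tolist() for l in L[[2,3,4,5]]])
s=arm.sense();Rt=np.array(s['tcp_rot']);p=s['tool_pos'];print(p,np.degrees(np.arctan2(Rt[1,0],Rt[0,0])),Rt[2])
np.savez('fork.npz',R=R,t=t)
E
```

```text
[[517.2, 93.7], [552.7, 89.4], [516.3, 85.5], [552.0, 81.2], [520.3, 117.1], [556.1, 112.7], [519.4, 109.3], [555.4, 104.8]]
fork [0.53419766 0.08334246] yaw y 82.81399893083007 scale 0.9979245067388289 [[-0.2, 0.1], [-0.4, 0.4], [0.0, -0.1], [-0.0, 0.1], [-0.0, -0.2], [0.1, -0.1], [0.1, -0.1], [0.4, -0.1]]
lug edge fork frame [-7.6 22.7]
lug edge fork frame [-7.4  9.6]
238 249 211 222 pred [[248.5, 223.2], [250.2, 211.7], [238.1, 221.8], [239.9, 210.4]]
[ 0.4570492  -0.01075938  0.16932201] 82.8851738377186 [ 0.00820403  0.00640858 -0.99994581]
```

```bash
cat > st.py <<'E'
from h import *
d=np.load('fork.npz');s=arm.sense();R=np.array(s['tcp_rot']);p=s['tool_pos']
Rp=None
F=np.eye(3);F[:2,:2]=d['R'];o=np.array([*d['t'],.075])
# pin axis in tool: level when tool x had z -0.021 (grasp); pitch in tool frame = +0.021 up (tool -z)
a=np.array([1,0.0,-0.021]);a/=np.linalg.norm(a)
g=np.array([.0003,-.0002,-.0166])
f=lambda v:(F.T@(p+R@v-o)*1e3).round(1)
print('clk',s['clock'].__round__(2),'grip',f(g),'shoulder',f(g+.046*a),'nose',f(g+.096*a),'pindir',(F.T@R@a).round(3),'F fork',(F.T@s['force']).round(1),'T',(F.T@s['torque']).round(2),'gap',round(s['finger_gap'],4))
E
python3 -m crank '[{"travel":[-0.05,0.5,0],"roll":0},{"travel":[-0.06,0.6,0],"roll":0},{"travel":[0,0,0],"roll":0}]';python3 st.py;  python3 -m crank '[{"travel":[0,0,0.5],"roll":0},{"travel":[0,0,0.5],"roll":0},{"travel":[0,0,0.4],"roll":0},{"travel":[0,0,0],"roll":0}]'; python3 st.py
```

```text
clock: 10.22
tool_pos: [0.5235, -0.0296, 0.1695]
tcp_rot: [[0.129, 0.992, 0.007], [0.992, -0.129, 0.007], [0.007, 0.006, -1.0]]
force: [-0.6, 0.3, -1.2]
finger_gap: 0.0156
clk 10.22 grip [   3.2 -113.2  111.1] shoulder [  3.4 -67.2 112.4] nose [  3.6 -17.2 113.8] pindir [0.004 1.    0.028] F fork [-0.6  0.2 -1.2] T [-0.14  0.1   0.03] gap 0.0156
clock: 10.72
tool_pos: [0.5224, -0.0323, 0.0835]
tcp_rot: [[0.134, 0.991, 0.005], [0.991, -0.134, 0.006], [0.007, 0.005, -1.0]]
force: [-0.1, 0.1, -1.4]
finger_gap: 0.0158
clk 10.72 grip [   2.5 -116.    25.1] shoulder [  2.9 -70.   26.4] nose [  3.4 -20.1  27.8] pindir [0.009 1.    0.028] F fork [-0.1  0.1 -1.4] T [-0.18  0.07  0.03] gap 0.0158
```

```bash
python3 -m crank '[{"travel":[0,0.01,0.3],"roll":-0.08},{"travel":[0,0,0.1],"roll":0},{"travel":[0,0,0],"roll":0}]' >/dev/null;python3 st.py
```

```text
clk 11.1 grip [   4.6 -116.7    1.9] shoulder [  4.6 -70.7   3.1] nose [  4.7 -20.7   4.5] pindir [0.001 1.    0.028] F fork [-0.  -0.4 -2.2] T [-0.14  0.16  0.  ] gap 0.0156
```

```bash
python3 -m crank '[{"travel":[0,0,0.06],"roll":0},{"travel":[0.15,-0.005,0],"roll":0},{"travel":[0.1,0,0],"roll":0},{"travel":[0,0,0],"roll":0}]' >/dev/null;python3 st.py
python3 - <<'E'
from h import *
im=arm.capture('wrist')[0:220,180:400];a=cv2.resize(im,(400,400))
im2=arm.capture('scene');b=cv2.resize(im2[140:260,270:390],(400,400),interpolation=cv2.INTER_CUBIC)
cv2.imwrite('pics/p5.png',np.hstack([a,b])[:,:,::-1])
E
```

```text
clk 11.6 grip [   5.6 -100.3   -0.3] shoulder [  5.7 -54.3   1. ] nose [ 5.7 -4.4  2.4] pindir [0.001 1.    0.028] F fork [ 0.4 -0.  -1.3] T [-0.09  0.11  0.  ] gap 0.0152
```

View pics/p5.png

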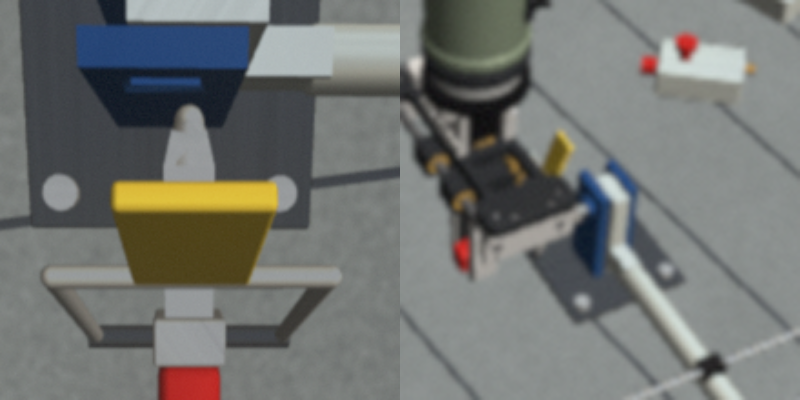

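The left half (wrist) shows the nose at (189,115), just short of the near cheek. The lower lip of the hole spans columns 131–200, so the nose is 5.8 mm to +x, which agrees with the calculated 5.7 mm.

```bash
python3 -m crank '[{"travel":[0,-0.02,0.025],"roll":0},{"travel":[0.05,0,0],"roll":0},{"travel":[0.05,0,0],"roll":0},{"travel":[0,0,0],"roll":0}]' >/dev/null;python3 st.py;python3 -m crank '[{"travel":[0.05,0,0],"roll":0},{"travel":[0.05,0,0],"roll":0},{"travel":[0,0,0],"roll":0}]' >/dev/null;python3 st.py
```

```text
clk 12.2 grip [  4.3 -94.6  -1.9] shoulder [  4.4 -48.6  -0.7] nose [4.5 1.4 0.7] pindir [0.002 1.    0.027] F fork [-0.6 -0.4 -1. ] T [-0.2   0.1  -0.05] gap 0.0156
clk 12.57 grip [  4.1 -88.2  -2. ] shoulder [  4.2 -42.2  -0.7] nose [4.2 7.8 0.7] pindir [0.001 1.    0.027] F fork [ 0.1  0.2 -0.7] T [-0.08  0.13  0.07] gap 0.0157
```

Inside the near cheek with no contact. I'll ease on to the lug face (y = 9.5).

```bash
for i in 1 2 3; do python3 -m crank '[{"travel":[0.03,0.003,0],"roll":0},{"travel":[0.03,0,0],"roll":0},{"travel":[0,0,0],"roll":0}]' >/dev/null;python3 st.py; done
```

```text
clk 12.95 grip [  3.5 -84.7  -2.3] shoulder [  3.5 -38.7  -1.1] nose [ 3.6 11.3  0.2] pindir [0.001 1.    0.027] F fork [-1.5  0.1 -0.9] T [-0.12  0.17  0.09] gap 0.0157
clk 13.32 grip [  3.6 -83.7  -2.2] shoulder [  3.6 -37.7  -1.2] nose [ 3.6 12.3 -0.1] pindir [0.    1.    0.021] F fork [-1.  -0.6 -0.1] T [-0.17  0.31  0.1 ] gap 0.016
clk 13.7 grip [  3.7 -83.5  -1.8] shoulder [  3.7 -37.5  -1.1] nose [ 3.6 12.5 -0.4] pindir [-0.001  1.     0.014] F fork [-3.3 -1.3 -0.7] T [-0.19  0.34  0.1 ] gap 0.0159
```

Stalled at nose y ≈ 12 with a small −x force. The taper is touching the cheek's +x edge while the nose is on the rim of the lug's hole. I'll yaw the pin about its nose so the tip points further to +x, which frees the cheek edge.

```bash
python3 -m crank '[{"travel":[-0.02,0,0],"roll":0},{"travel":[0,-0.05,0],"roll":0.32},{"travel":[0,-0.05,0],"roll":0.32},{"travel":[0,-0.05,0],"roll":0.32},{"travel":[0,0,0],"roll":0}]' >/dev/null;python3 st.py; for i in 1 2; do python3 -m crank '[{"travel":[0.025,0.003,0],"roll":0},{"travel":[0.025,0.003,0],"roll":0}]' >/dev/null;python3 st.py;done
```

```text
clk 14.32 grip [ -5.8 -82.7  -1.9] shoulder [ -0.9 -37.   -1.1] nose [ 4.5 12.7 -0.2] pindir [0.107 0.994 0.018] F fork [-1.  -0.3 -1.6] T [-0.26  0.2   0.01] gap 0.0156
clk 14.57 grip [ -5.6 -81.4  -2. ] shoulder [ -0.7 -35.6  -1.4] nose [ 4.6 14.1 -0.7] pindir [0.106 0.994 0.014] F fork [-1.4 -6.8 -0.3] T [-1.19  0.52  0.05] gap 0.0162
clk 14.82 grip [ -5.4 -81.3  -1.9] shoulder [ -0.5 -35.6  -1.5] nose [ 4.7 14.1 -1.1] pindir [0.105 0.994 0.008] F fork [-2.  -5.9  1.2] T [-1.15  0.54  0.06] gap 0.016
```

```bash
python3 -m crank '[{"travel":[-0.01,-0.01,-0.012],"roll":0},{"travel":[0,0,-0.008],"roll":0}]' >/dev/null;python3 st.py; for i in 1 2; do python3 -m crank '[{"travel":[0.025,0.0,0],"roll":0},{"travel":[0.025,0.0,0],"roll":0}]' >/dev/null;python3 st.py;done
python3 - <<'E'
from h import *
im=arm.capture('wrist')[0:220,180:400];cv2.imwrite('pics/p6.png',cv2.resize(im,(600,600),interpolation=cv2.INTER_CUBIC)[:,:,::-1])
E
```

```text
clk 15.07 grip [ -5.9 -81.5  -0.8] shoulder [ -1.  -35.8  -0.4] nose [ 4.3 14.   0.1] pindir [0.106 0.994 0.009] F fork [-0.7 -1.3 -3.3] T [-0.6   0.19  0.01] gap 0.0154
clk 15.32 grip [ -5.7 -81.   -1. ] shoulder [ -0.9 -35.3  -0.8] nose [ 4.3 14.4 -0.6] pindir [0.104 0.995 0.003] F fork [-2.7 -6.9  0.6] T [-1.38  0.29  0.01] gap 0.0156
clk 15.57 grip [ -5.4 -81.1  -0.6] shoulder [ -0.7 -35.3  -0.8] nose [ 4.5 14.4 -0.9] pindir [ 0.103  0.995 -0.003] F fork [-1.5 -8.1  0.5] T [-1.3   0.48 -0.02] gap 0.0157
```

View pics/p6.png

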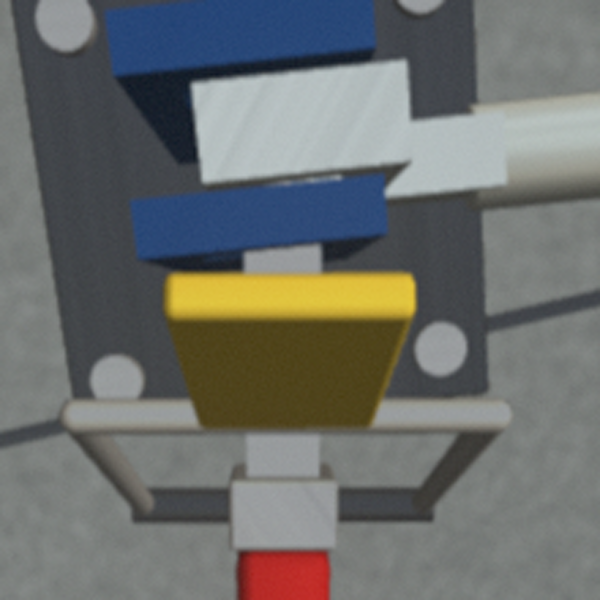

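The nose is about 4 mm inside the lug's hole: lower lip at columns 265–340, pin centred on 284. The shank now rubs the cheek's +x edge. I'll drag the lug toward −x gently.

```bash
for i in 1 2 3; do python3 -m crank '[{"travel":[0.004,-0.025,0],"roll":0},{"travel":[0.004,-0.02,0],"roll":0}]' >/dev/null;python3 st.py;done; python3 -m crank '[{"travel":[0.025,0,0],"roll":0},{"travel":[0.025,0,0],"roll":0}]' >/dev/null;python3 st.py
```

```text
clk 15.88 grip [ -6.4 -81.1   0.2] shoulder [ -1.6 -35.3   0. ] nose [ 3.6 14.4 -0.2] pindir [ 0.104  0.995 -0.004] F fork [ 1.  -4.2 -1.5] T [-0.83 -0.12 -0.21] gap 0.0157
clk 16.12 grip [ -7.  -80.9   0.8] shoulder [ -2.1 -35.2   0.6] nose [ 3.1 14.6  0.4] pindir [ 0.105  0.994 -0.004] F fork [ 2.8 -4.6 -3.2] T [-1.07 -0.4  -0.26] gap 0.0157
clk 16.38 grip [ -7.3 -80.7   1.4] shoulder [ -2.4 -35.    1.1] nose [ 2.9 14.7  0.9] pindir [ 0.106  0.994 -0.005] F fork [ 4.2 -4.4 -2.4] T [-1.04 -0.44 -0.35] gap 0.0156
clk 16.62 grip [ -6.5 -80.3   1.3] shoulder [ -1.7 -34.5   0.9] nose [ 3.5 15.2  0.4] pindir [ 0.105  0.994 -0.01 ] F fork [ 0.9 -7.9 -0.6] T [-1.7   0.02 -0.17] gap 0.016
```

```bash
for i in 1 2 3; do python3 -m crank '[{"travel":[0.0,-0.045,0.01],"roll":0},{"travel":[0.0,-0.045,0.01],"roll":0}]' >/dev/null;python3 st.py;done; python3 -m crank '[{"travel":[0.025,-0.01,0],"roll":0},{"travel":[0.025,-0.01,0],"roll":0}]' >/dev/null;python3 st.py
```

```text
clk 16.88 grip [ -8.2 -80.2   1.5] shoulder [ -3.2 -34.5   1.1] nose [ 2.1 15.2  0.6] pindir [ 0.107  0.994 -0.01 ] F fork [ 4.3 -3.7 -0.5] T [-0.87 -0.71 -0.39] gap 0.0159
clk 17.12 grip [ -8.6 -80.2   2.2] shoulder [ -3.6 -34.4   1.8] nose [ 1.9 15.3  1.4] pindir [ 0.109  0.994 -0.009] F fork [ 3.8 -4.4 -3. ] T [-1.01 -0.79 -0.45] gap 0.0158
clk 17.38 grip [ -9.4 -80.    2.5] shoulder [ -4.3 -34.3   2.2] nose [ 1.3 15.4  1.8] pindir [ 0.111  0.994 -0.008] F fork [ 4.7 -3.6 -2.4] T [-1.02 -0.68 -0.45] gap 0.016
clk 17.62 grip [ -8.3 -79.5   3.1] shoulder [ -3.2 -33.8   2.5] nose [ 2.4 15.9  1.9] pindir [ 0.111  0.994 -0.013] F fork [ 1.2 -8.4 -2.8] T [-1.99 -0.18 -0.42] gap 0.0156
```

```bash
for i in 1 2 3; do python3 -m crank '[{"travel":[-0.01,-0.01,0.03],"roll":0},{"travel":[0,-0.01,0.03],"roll":0}]' >/dev/null;python3 st.py;done
```

```text
clk 17.88 grip [ -7.5 -79.8   0.7] shoulder [ -2.4 -34.1   0.1] nose [ 3.2 15.5 -0.4] pindir [ 0.112  0.994 -0.011] F fork [ 1.1 -5.   3.3] T [-0.56 -0.15 -0.16] gap 0.0157
clk 18.12 grip [ -7.2 -79.9  -1.8] shoulder [ -2.  -34.2  -2.2] nose [ 3.6 15.5 -2.7] pindir [ 0.113  0.994 -0.01 ] F fork [ 1.5 -3.5  4.2] T [-0.46 -0.13 -0.2 ] gap 0.016
clk 18.38 grip [ -7.4 -79.9  -5. ] shoulder [ -2.2 -34.2  -5.3] nose [ 3.4 15.5 -5.8] pindir [ 0.113  0.994 -0.008] F fork [ 3.1 -2.8  3.1] T [-0.37 -0.25 -0.29] gap 0.0155
```

The pin tilts in the pads under about 4 N, so the grip height sets its pitch, with the hole's mouth as pivot. I'll bring the grip back level with the hole, then ease forward.

```bash
python3 -m crank '[{"travel":[0,-0.01,-0.05],"roll":0},{"travel":[0,0,-0.03],"roll":0}]' >/dev/null;python3 st.py; python3 -m crank '[{"travel":[0,-0.01,-0.02],"roll":0},{"travel":[0,0,0.0],"roll":0}]' >/dev/null;python3 st.py;python3 -m crank '[{"travel":[0.025,-0.015,0],"roll":0},{"travel":[0.025,-0.015,0],"roll":0}]' >/dev/null;python3 st.py
```

```text
clk 18.62 grip [ -9.  -79.7  -1.4] shoulder [ -3.8 -34.   -1.8] nose [ 1.9 15.6 -2.2] pindir [ 0.113  0.994 -0.009] F fork [ 2.9 -2.4 -2.6] T [-0.62 -0.5  -0.37] gap 0.0161
clk 18.88 grip [ -9.8 -79.6  -0.7] shoulder [ -4.6 -33.9  -1.1] nose [ 1.1 15.8 -1.6] pindir [ 0.113  0.994 -0.009] F fork [ 3.5 -1.7 -3.4] T [-0.65 -0.54 -0.34] gap 0.0159
clk 19.12 grip [-10.5 -79.1  -0.6] shoulder [ -5.3 -33.4  -1.3] nose [ 0.3 16.3 -2. ] pindir [ 0.113  0.994 -0.014] F fork [ 3.9 -8.1 -1.5] T [-1.54 -0.62 -0.54] gap 0.0162
```

```bash
python3 - <<'E'
from h import *
d=np.load('fork.npz');m=arm.camera_model('wrist');im=arm.capture('wrist');np.save('w7.npy',m['T'])
cv2.imwrite('pics/w7.png',im[:,:,::-1]);cv2.imwrite('pics/p7.png',cv2.resize(im[0:200,190:390],(800,800)[:2],interpolation=cv2.INTER_CUBIC)[:600,:,::-1])
f=lambda q,z:(d['R'].T@(atz(m,q,z)[:2]-d['t'])*1e3).round(1)
F=np.eye(3);F[:2,:2]=d['R'];o=np.array([*d['t'],0])
for l in [(-18,0,93),(18,0,93),(-18,8,93),(18,8,93)]:
    q=proj(m,F@(np.array(l)/1e3)+o);print(l,((q-[190,0])*4).round(0))
E
```

```text
(-18, 0, 93) [217. 405.]
(18, 0, 93) [585. 362.]
(-18, 8, 93) [205. 317.]
(18, 8, 93) [580. 274.]
```

View pics/p7.png

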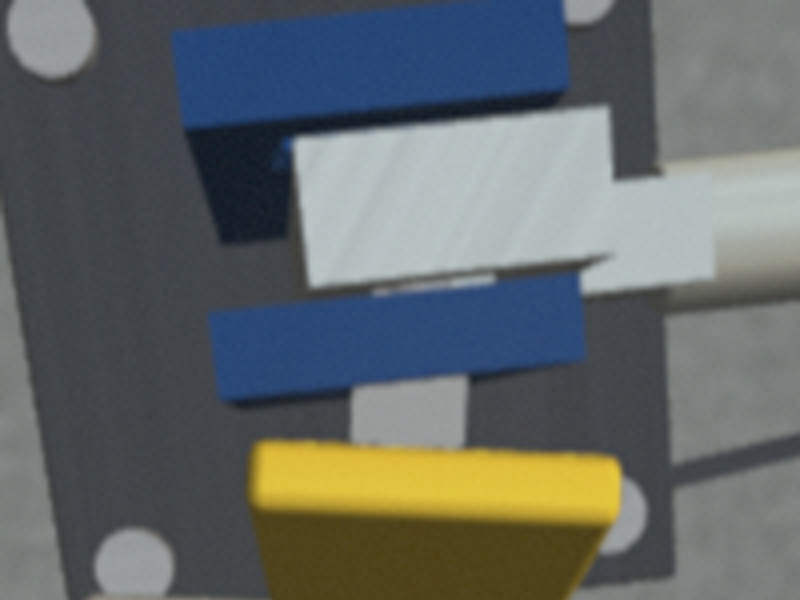

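```bash
python3 - <<'E'
from h import *
d=np.load('fork.npz');m=arm.camera_model('wrist');m['T']=np.load('w7.npy')
f=lambda q,z:(d['R'].T@(atz(m,(q[0]/4+190,q[1]/4),z)[:2]-d['t'])*1e3).round(1)
for z in (.0675,.075,.081):print('sliver',z,f((372,291),z),f((495,280),z))
for z in (.089,.091,.093):print('lug near edge',z,f((310,287),z),f((612,256),z),'far',f((295,138),z),f((610,107),z))
for z in (.075,.081):print('shank at mouth',z,f((352,385),z),f((469,376),z))
im=cv2.imread('pics/w7.png');print(im[70:74,190+85:190+125:6].tolist())
E
python3 st.py
```

```text
sliver 0.0675 [-0.1 10.6] [13.9 10.3]
sliver 0.075 [-0.6 10. ] [12.7  9.7]
sliver 0.081 [-1.1  9.6] [11.7  9.3]
lug near edge 0.089 [-7.7  9.9] [22.2  9.6] far [-7.4 23.2] [22.8 22.9]
lug near edge 0.091 [-7.7  9.8] [21.7  9.5] far [-7.5 22.8] [22.3 22.5]
lug near edge 0.093 [-7.8  9.6] [21.2  9.3] far [-7.6 22.5] [21.8 22.2]
shank at mouth 0.075 [-3.9  0.7] [9.  0.2]
shank at mouth 0.081 [-4.2  0.6] [8.2 0.1]
[[[155, 157, 148], [130, 130, 125], [88, 93, 90], [108, 110, 108], [129, 127, 124], [168, 163, 152], [162, 151, 138]], [[101, 103, 99], [76, 81, 77], [84, 88, 88], [135, 133, 129], [146, 132, 124], [155, 137, 124], [136, 105, 83]], [[63, 66, 65], [61, 62, 62], [111, 106, 101], [139, 124, 115], [135, 107, 90], [126, 89, 67], [122, 78, 49]], [[68, 64, 63], [81, 68, 58], [125, 103, 91], [125, 88, 69], [123, 82, 55], [119, 73, 44], [120, 72, 44]]]
clk 19.18 grip [-10.5 -79.   -0.6] shoulder [ -5.3 -33.3  -1.2] nose [ 0.3 16.3 -1.9] pindir [ 0.113  0.994 -0.014] F fork [ 4.3 -6.  -1.8] T [-1.44 -0.61 -0.56] gap 0.0161
```

The lug has not moved (offset still about 7.3 mm). The image shows the shank leaning on the cheek's +x edge, its axis at x ≈ 2 at the mouth, with the pin swung in the pads. The nose is inside the lug, so I'll straighten the pin, using the cheek edge as fulcrum to lever the lug in line.

```bash
for i in 1 2 3; do python3 -m crank '[{"travel":[0,0.035,0],"roll":-0.18},{"travel":[0,0.035,0],"roll":-0.18}]' >/dev/null;python3 st.py;done
```

```text
clk 19.43 grip [ -6.  -79.9  -0.2] shoulder [ -2.6 -34.   -1. ] nose [ 1.1 15.9 -1.8] pindir [ 0.074  0.997 -0.017] F fork [ 3.2 -0.9 -2.4] T [-0.57 -0.43 -0.36] gap 0.016
clk 19.68 grip [ -2.4 -80.1  -0.3] shoulder [ -0.8 -34.1  -1.2] nose [ 0.9 15.9 -2.2] pindir [ 0.034  0.999 -0.02 ] F fork [ 3.8 -2.4 -2.1] T [-0.54 -0.33 -0.28] gap 0.0155
clk 19.93 grip [  1.3 -80.1  -0.3] shoulder [  1.  -34.1  -1.3] nose [ 0.7 15.9 -2.4] pindir [-0.007  1.    -0.022] F fork [ 2.6 -2.5 -1.8] T [-0.56 -0.18 -0.2 ] gap 0.0156
```

```bash
python3 -m crank '[{"travel":[0.01,0.02,0],"roll":0},{"travel":[0.03,0.0,0],"roll":0}]' >/dev/null;python3 st.py;for i in 1 2 3; do python3 -m crank '[{"travel":[0.035,0,0],"roll":0},{"travel":[0.035,0,0],"roll":0}]' >/dev/null;python3 st.py;done
```

```text
clk 20.18 grip [  1.8 -79.6  -0.5] shoulder [  1.4 -33.6  -1.8] nose [ 1.  16.4 -3.1] pindir [-0.009  1.    -0.027] F fork [ 1.9 -9.1 -0.2] T [-1.73 -0.23 -0.26] gap 0.0156
clk 20.43 grip [  2.1 -79.5  -0.1] shoulder [  1.7 -33.5  -1.7] nose [ 1.1 16.4 -3.4] pindir [-0.011  0.999 -0.035] F fork [ 0.5 -8.8  0.8] T [-1.61 -0.16 -0.2 ] gap 0.0158
clk 20.68 grip [  2.3 -79.5   0.5] shoulder [  1.8 -33.6  -1.5] nose [ 1.2 16.4 -3.6] pindir [-0.012  0.999 -0.043] F fork [ 0.1 -7.9  1. ] T [-1.56 -0.09 -0.21] gap 0.0158
clk 20.93 grip [  2.5 -79.5   1.2] shoulder [  1.9 -33.5  -1.2] nose [ 1.2 16.4 -3.8] pindir [-0.013  0.999 -0.051] F fork [ 1.3 -8.6  0.4] T [-1.64 -0.11 -0.14] gap 0.0157
```

```bash
cat > look.py <<'E'
from h import *
d=np.load('fork.npz');m=arm.camera_model('wrist');im=arm.capture('wrist');g=cv2.GaussianBlur(im,(3,3),0).astype(int)
cv2.imwrite('pics/last.png',im[:,:,::-1])
hsv=cv2.cvtColor(im,cv2.COLOR_RGB2HSV);f=lambda q,z:(d['R'].T@(atz(m,q,z)[:2]-d['t'])*1e3).round(1)
red=((hsv[...,0]<8)|(hsv[...,0]>172))&(hsv[...,1]>150)
for r in range(200,240,8):
    c=np.nonzero(red[r,240:330])[0]+240
    if len(c)>5: print('handle',r,c.min(),c.max(),f(((c.min()+c.max())/2,r),.085))
for r in range(84,190,4):
    row=g[r,240:330].mean(1);dg=row[2:]-row[:-2];a,b=dg.argmax()+241,dg.argmin()+241
    print('row',r,'rise',a,int(dg.max()),'fall',b,int(dg.min()),'mid',f(((a+b)/2,r),.081))
E
python3 look.py
```

```text
handle 208 269 301 [  2.2 -47.2]
handle 216 269 301 [  2.2 -51.1]
handle 224 269 301 [  2.3 -54.9]
handle 232 269 300 [  2.1 -58.9]
row 84 rise 301 1 fall 328 -2 mid [13.7  5.6]
row 88 rise 260 1 fall 328 -3 mid [5.2 3.9]
row 92 rise 297 1 fall 328 -3 mid [13.   2.5]
row 96 rise 272 17 fall 301 -8 mid [2.2 0.7]
row 100 rise 272 58 fall 301 -55 mid [ 2.2 -0.9]
row 104 rise 272 57 fall 301 -56 mid [ 2.2 -2.5]
row 108 rise 272 58 fall 301 -58 mid [ 2.3 -4.1]
row 112 rise 272 57 fall 301 -58 mid [ 2.3 -5.7]
row 116 rise 246 35 fall 301 -7 mid [-3.2 -7.4]
row 120 rise 246 41 fall 241 -2 mid [-15.9  -9.2]
row 124 rise 246 44 fall 241 -2 mid [-15.9 -10.9]
row 128 rise 246 38 fall 241 -1 mid [-15.9 -12.6]
row 132 rise 247 12 fall 244 -4 mid [-15.1 -14.2]
row 136 rise 263 1 fall 246 -7 mid [-11.3 -15.9]
row 140 rise 264 2 fall 247 -7 mid [-10.9 -17.6]
row 144 rise 328 13 fall 249 -6 mid [  3.4 -19.2]
row 148 rise 326 14 fall 251 -14 mid [  3.5 -20.9]
row 152 rise 325 36 fall 251 -36 mid [  3.3 -22.7]
row 156 rise 323 48 fall 253 -59 mid [  3.3 -24.4]
row 160 rise 321 57 fall 254 -60 mid [  3.1 -26.2]
row 164 rise 319 34 fall 256 -17 mid [  3.2 -28. ]
row 168 rise 272 23 fall 299 -21 mid [  2.3 -29.8]
row 172 rise 272 45 fall 299 -48 mid [  2.4 -31.6]
row 176 rise 272 25 fall 299 -35 mid [  2.4 -33.4]
row 180 rise 266 54 fall 306 -42 mid [  2.6 -35.3]
row 184 rise 266 59 fall 305 -54 mid [  2.5 -37.1]
row 188 rise 266 59 fall 305 -57 mid [  2.5 -39. ]
```

```bash
python3 - <<'E'
from h import *
d=np.load('fork.npz');m=arm.camera_model('wrist');im=cv2.imread('pics/last.png')
f=lambda q,z:(d['R'].T@(atz(m,q,z)[:2]-d['t'])*1e3).round(1)
g=cv2.GaussianBlur(im,(3,3),0).astype(int)
for r in range(30,80,5):
    row=g[r,240:420].mean(1);dg=row[2:]-row[:-2];a=dg.argmax()+241;b=dg.argmin()+241;print(r,a,int(dg.max()),f((a,r),.092),b,int(dg.min()),f((b,r),.092))
cv2.imwrite('pics/p8.png',cv2.resize(im[0:120,220:380],(800,600),interpolation=cv2.INTER_CUBIC))
E
```

```text
30 359 39 [27.9 24.5] 402 -4 [44.1 24.9]
35 258 96 [-9.3 22. ] 339 -43 [20.6 22.7]
40 258 94 [-9.3 20.3] 339 -77 [20.7 21. ]
45 259 94 [-9.  18.6] 339 -73 [20.8 19.3]
50 259 96 [-9.  16.9] 338 -52 [20.5 17.6]
55 259 77 [-9.  15.2] 273 -5 [-3.8 15.3]
60 259 74 [-9.  13.5] 270 -4 [-4.9 13.6]
65 259 76 [-9.  11.8] 265 -4 [-6.8 11.8]
70 259 51 [-9. 10.] 365 -14 [31.4 10.8]
75 327 32 [16.9  8.8] 308 -32 [9.6 8.6]
```

View pics/p8.png

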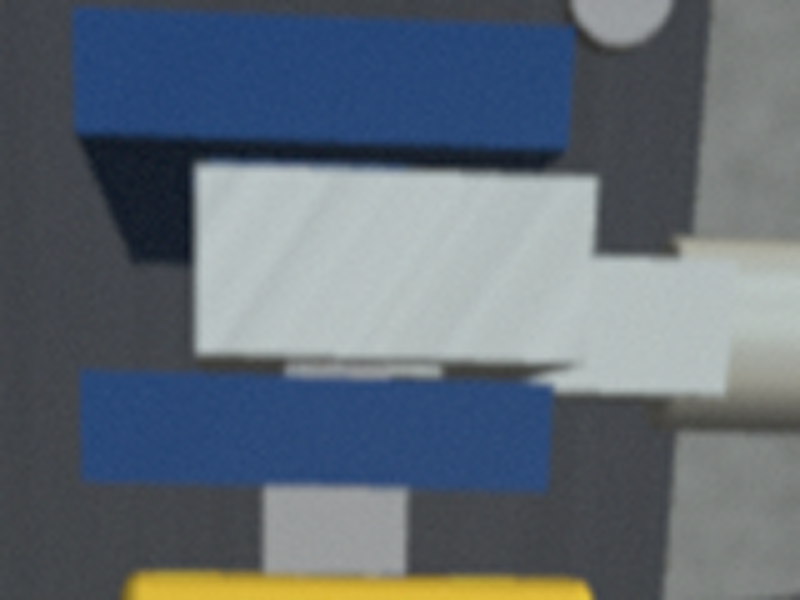

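The lug has come 1.5 mm toward line: left edge −9.0, previously −7.5. The nose is engaged and levering works. I'll continue: yaw a bit negative with the cheek edge as fulcrum, then advance.

```bash
for i in 1 2; do python3 -m crank '[{"travel":[-0.005,0.04,0.008],"roll":-0.24},{"travel":[0,0.04,0.008],"roll":-0.24}]' >/dev/null;python3 st.py;done;for i in 1 2 3; do python3 -m crank '[{"travel":[0.035,0,0],"roll":0},{"travel":[0.035,0,0],"roll":0}]' >/dev/null;python3 st.py;done
```

```text
clk 21.23 grip [  7.1 -79.5   1.1] shoulder [  4.  -33.7  -1.4] nose [ 0.8 16.2 -4. ] pindir [-0.065  0.996 -0.054] F fork [-0.1 -2.5  1.2] T [-0.32  0.1  -0.08] gap 0.0156
clk 21.48 grip [ 12.  -78.9   0.7] shoulder [  6.5 -33.3  -1.8] nose [ 0.5 16.2 -4.6] pindir [-0.119  0.991 -0.055] F fork [-0.4 -2.8  2.7] T [-0.26  0.23  0.01] gap 0.0159
clk 21.73 grip [ 12.3 -78.2   0.9] shoulder [  6.7 -32.6  -2. ] nose [ 0.6 16.9 -5.1] pindir [-0.122  0.991 -0.063] F fork [-0.1 -9.6  3.5] T [-1.52 -0.01 -0.1 ] gap 0.016
clk 21.98 grip [ 12.7 -78.1   1.4] shoulder [  7.  -32.5  -1.9] nose [ 0.8 16.9 -5.5] pindir [-0.124  0.99  -0.072] F fork [-0.9 -8.5  2.9] T [-1.38  0.11 -0.1 ] gap 0.0155
clk 22.23 grip [ 13.  -77.9   1.9] shoulder [  7.2 -32.5  -1.8] nose [ 0.9 17.  -5.8] pindir [-0.126  0.989 -0.08 ] F fork [ 0.7 -7.9  3.6] T [-1.35  0.11 -0.03] gap 0.016
```

```bash
cat > look2.py <<'E'
from h import *
import sys
d=np.load('fork.npz');m=arm.camera_model('wrist');im=arm.capture('wrist');cv2.imwrite('pics/last.png',im[:,:,::-1])
F=np.eye(3);F[:2,:2]=d['R'];o=np.array([*d['t'],0])
# rectify plane z to fork coords, 0.1mm... 5 px/mm
def rect(z):
    src=np.array([[-30,-60],[50,-60],[50,35],[-30,35]],float);q=np.array([proj(m,F@np.array([*(s/1e3),z])+o) for s in src],np.float32)
    dst=((src-[-30,-60])*5).astype(np.float32);return cv2.warpPerspective(im,cv2.getPerspectiveTransform(q,dst),(400,475),flags=cv2.INTER_LINEAR)
def edges(g,y,lo,hi):
    r=g[int((y+60)*5)-1:int((y+60)*5)+2,int((lo+30)*5):int((hi+30)*5)].astype(float).mean((0,2));r=np.convolve(r,np.ones(3)/3,'same')[1:-1];dg=r[4:]-r[:-4];return round(lo+(dg.argmax()+3)/5,1),int(dg.max()),round(lo+(dg.argmin()+3)/5,1),int(dg.min())
a=rect(.092);print('lug',[edges(a,y,-16,30) for y in (11,14,17,20)])
b=rect(.081)
for y in (-1,-2,-3,-4,-5): print('shank',y,edges(b,y,-12,16))
for y in (-29,-31,-32,-33,-34,-35,-36): print('collar?',y,edges(b,y,-12,22))
E
python3 look2.py
```

```text
lug [(np.float64(-10.6), 92, np.float64(-8.4), -5), (np.float64(-10.6), 94, np.float64(-6.4), -5), (np.float64(-10.6), 97, np.float64(-4.2), -4), (np.float64(-10.6), 118, np.float64(19.2), -87)]
shank -1 (np.float64(-3.4), 58, np.float64(8.6), -61)
shank -2 (np.float64(-3.4), 56, np.float64(8.8), -61)
shank -3 (np.float64(-3.2), 58, np.float64(9.0), -61)
shank -4 (np.float64(-3.0), 57, np.float64(9.0), -62)
shank -5 (np.float64(-3.0), 58, np.float64(9.2), -56)
collar? -29 (np.float64(14.2), 26, np.float64(12.4), -47)
collar? -31 (np.float64(0.4), 51, np.float64(12.6), -54)
collar? -32 (np.float64(0.6), 52, np.float64(-1.8), -34)
collar? -33 (np.float64(0.6), 35, np.float64(16.2), -53)
collar? -34 (np.float64(-1.0), 15, np.float64(16.2), -64)
collar? -35 (np.float64(-1.4), 45, np.float64(16.4), -60)
collar? -36 (np.float64(-1.6), 62, np.float64(16.4), -59)
```

```bash
for i in 1 2; do python3 -m crank '[{"travel":[-0.005,0.04,0.01],"roll":-0.22},{"travel":[0,0.04,0.01],"roll":-0.22}]' >/dev/null;python3 st.py;done;python3 look2.py | head -4
```

```text
clk 22.52 grip [ 17.2 -77.5   0.9] shoulder [  9.2 -32.4  -2.8] nose [ 0.4 16.7 -6.9] pindir [-0.174  0.981 -0.081] F fork [-2.2 -3.4  3.6] T [-0.29  0.4  -0.05] gap 0.016
clk 22.77 grip [ 21.3 -76.8  -0.5] shoulder [ 11.  -32.1  -4.3] nose [-0.1 16.4 -8.5] pindir [-0.223  0.971 -0.083] F fork [-2.  -3.4  3.1] T [-0.38  0.55  0.03] gap 0.0154
lug [(np.float64(-11.6), 90, np.float64(-9.4), -4), (np.float64(-11.6), 92, np.float64(-7.4), -4), (np.float64(-11.6), 93, np.float64(-5.2), -4), (np.float64(-11.6), 114, np.float64(18.2), -85)]
shank -1 (np.float64(-3.2), 56, np.float64(9.0), -55)
shank -2 (np.float64(-3.0), 56, np.float64(9.4), -56)
shank -3 (np.float64(-2.6), 57, np.float64(9.6), -55)
```

```bash
python3 -m crank '[{"travel":[-0.005,0.04,-0.01],"roll":-0.22},{"travel":[0,0.04,-0.01],"roll":-0.22}]' >/dev/null;python3 st.py;python3 look2.py | head -2;  python3 -m crank '[{"travel":[0,-0.048,0],"roll":0.31},{"travel":[0,-0.048,0],"roll":0.31},{"travel":[0,-0.048,0],"roll":0.31},{"travel":[0,-0.048,0],"roll":0.31},{"travel":[0,-0.048,0],"roll":0.31},{"travel":[0,-0.048,0],"roll":0.31}]' >/dev/null; python3 st.py;python3 look2.py
```

```text
clk 23.07 grip [ 25.2 -76.   -0.1] shoulder [ 12.7 -31.9  -3.9] nose [-0.9 16.  -8.2] pindir [-0.272  0.959 -0.084] F fork [-2.1 -3.2  1.4] T [-0.6   0.45  0.09] gap 0.0158
lug [(np.float64(-12.0), 90, np.float64(-9.8), -4), (np.float64(-12.0), 89, np.float64(-7.8), -5), (np.float64(-12.0), 92, np.float64(-6.0), -3), (np.float64(-12.0), 118, np.float64(17.8), -82)]
shank -1 (np.float64(-3.2), 59, np.float64(9.4), -54)
clk 23.88 grip [  8.3 -78.2  -0.6] shoulder [  5.2 -32.4  -4.1] nose [ 1.8 17.3 -7.8] pindir [-0.067  0.995 -0.075] F fork [-1.4 -0.7  1. ] T [-0.11  0.18  0.06] gap 0.0161
lug [(np.float64(-12.2), 96, np.float64(29.2), -11), (np.float64(-12.2), 89, np.float64(-7.8), -5), (np.float64(-12.0), 94, np.float64(-5.6), -5), (np.float64(-12.2), 123, np.float64(17.6), -88)]
shank -1 (np.float64(-3.8), 59, np.float64(8.2), -59)
shank -2 (np.float64(-3.8), 60, np.float64(8.4), -58)
shank -3 (np.float64(-3.6), 62, np.float64(8.4), -58)
shank -4 (np.float64(-3.6), 65, np.float64(8.4), -57)
shank -5 (np.float64(-3.4), 64, np.float64(8.6), -58)
collar? -29 (np.float64(18.0), 19, np.float64(-10.8), -52)
collar? -31 (np.float64(-1.6), 43, np.float64(10.4), -54)
collar? -32 (np.float64(-1.6), 48, np.float64(-4.0), -32)
collar? -33 (np.float64(-1.6), 11, np.float64(13.8), -41)
collar? -34 (np.float64(-3.8), 41, np.float64(13.8), -66)
collar? -35 (np.float64(-3.8), 59, np.float64(14.0), -60)
collar? -36 (np.float64(-3.8), 57, np.float64(14.0), -60)
```

```bash
python3 -m crank '[{"travel":[0,-0.05,-0.005],"roll":0.32},{"travel":[0,-0.05,-0.005],"roll":0.32}]' >/dev/null;python3 st.py;for i in 1 2 3; do python3 -m crank '[{"travel":[0.04,0,0],"roll":0},{"travel":[0.04,0,0],"roll":0}]' >/dev/null;python3 st.py;done;python3 look2.py
```

```text
clk 24.18 grip [  2.  -78.   -0.5] shoulder [  2.3 -32.2  -3.7] nose [ 2.5 17.7 -7.3] pindir [ 0.005  0.997 -0.071] F fork [-0.5  0.8 -1.6] T [-0.08  0.07  0.01] gap 0.0159
clk 24.43 grip [  2.1 -73.1  -0.8] shoulder [  2.4 -27.3  -4.1] nose [ 2.7 22.6 -7.6] pindir [ 0.006  0.997 -0.071] F fork [-0.1 -1.1  0.3] T [-0.15  0.08  0.04] gap 0.016
clk 24.68 grip [  2.5 -68.8  -0.9] shoulder [  2.7 -22.9  -4.2] nose [ 3.  27.  -7.8] pindir [ 0.005  0.997 -0.073] F fork [-1.6 -4.1  2.6] T [-0.57  0.23 -0.03] gap 0.0156
clk 24.93 grip [  2.6 -65.2  -0.8] shoulder [  2.9 -19.3  -4.3] nose [ 3.1 30.5 -8. ] pindir [ 0.005  0.997 -0.076] F fork [-1.3 -6.4  3.9] T [-0.96  0.41 -0.03] gap 0.016
lug [(np.float64(-12.2), 98, np.float64(17.6), -82), (np.float64(-12.2), 86, np.float64(29.2), -21), (np.float64(-12.2), 94, np.float64(-5.8), -5), (np.float64(-12.0), 85, np.float64(-4.0), -4)]
shank -1 (np.float64(-3.6), 1, np.float64(13.2), -1)
shank -2 (np.float64(-2.4), 1, np.float64(13.2), -1)
shank -3 (np.float64(7.0), 1, np.float64(-0.6), -1)
shank -4 (np.float64(-3.0), 1, np.float64(-2.2), -1)
shank -5 (np.float64(10.6), 1, np.float64(-2.4), -1)
collar? -29 (np.float64(-6.2), 36, np.float64(11.0), -22)
collar? -31 (np.float64(-6.2), 21, np.float64(11.0), -20)
collar? -32 (np.float64(9.6), 20, np.float64(-5.4), -33)
collar? -33 (np.float64(10.0), 30, np.float64(-5.6), -51)
collar? -34 (np.float64(10.0), 28, np.float64(-5.8), -52)
collar? -35 (np.float64(10.2), 21, np.float64(-5.8), -52)
collar? -36 (np.float64(10.4), 23, np.float64(-5.8), -51)
```

Through the lug. I'll keep easing it home, trimming −x and up a touch.

```bash
for i in 1 2 3; do python3 -m crank '[{"travel":[0.035,-0.012,-0.015],"roll":0},{"travel":[0.035,-0.012,-0.01],"roll":0}]' >/dev/null;python3 st.py;done;python3 look2.py|head -1
```

```text
clk 25.23 grip [  1.9 -61.    0.2] shoulder [  2.2 -15.1  -3.3] nose [ 2.5 34.7 -7.1] pindir [ 0.006  0.997 -0.076] F fork [ 2.5 -4.  -1.3] T [-0.66 -0.32 -0.16] gap 0.0157
clk 25.48 grip [  1.6 -56.9   1. ] shoulder [  1.9 -11.1  -2.6] nose [ 2.2 38.8 -6.4] pindir [ 0.006  0.997 -0.077] F fork [ 4.5 -4.9 -4. ] T [-1.14 -0.6  -0.29] gap 0.0157
clk 25.73 grip [  1.3 -53.7   1.4] shoulder [ 1.6 -7.9 -2.2] nose [ 2.  42.  -6.2] pindir [ 0.006  0.997 -0.08 ] F fork [ 4.4 -4.8 -4.6] T [-1.09 -0.59 -0.29] gap 0.0157
lug [(np.float64(27.4), 38, np.float64(21.2), -61), (np.float64(27.6), 42, np.float64(21.0), -61), (np.float64(-12.2), 35, np.float64(29.0), -33), (np.float64(-12.2), 84, np.float64(28.8), -8)]
```

```bash
for i in 1 2 3; do python3 -m crank '[{"travel":[0.035,-0.005,0.012],"roll":0},{"travel":[0.035,-0.005,0.006],"roll":0}]' >/dev/null;python3 st.py;done
```

```text
clk 26.02 grip [  1.9 -49.1   0.2] shoulder [ 2.2 -3.2 -3.5] nose [ 2.5 46.6 -7.4] pindir [ 0.007  0.997 -0.079] F fork [ 2.  -4.1  0.3] T [-0.63 -0.15 -0.1 ] gap 0.0158
clk 26.27 grip [  2.1 -45.4  -0.2] shoulder [ 2.4  0.5 -3.9] nose [ 2.7 50.3 -7.9] pindir [ 0.006  0.997 -0.081] F fork [ 0.3 -4.7  4.1] T [-0.77 -0.11 -0.11] gap 0.0155
clk 26.52 grip [  2.1 -45.   -0.1] shoulder [ 2.3  0.8 -4.2] nose [ 2.5 50.6 -8.6] pindir [ 0.005  0.996 -0.089] F fork [  1.  -10.4   2.7] T [-1.72 -0.07 -0.27] gap 0.0159
```

Home: it stops at y ≈ 0.8 and the axial force rises to 10 N. I'll hold, release, and lift clear.

```bash
python3 -m crank '[{"travel":[0,0,0],"roll":0},{"travel":[0,0,0],"roll":0},{"travel":[0,0,0],"roll":0}]' >/dev/null;python3 st.py; python3 -m crank '[{"travel":[0,0,0],"roll":0},{"travel":[0,0,0],"roll":0},{"travel":[0,0,0],"roll":0},{"travel":[0,0,0],"roll":0},{"travel":[0,0,0],"roll":0},{"travel":[0,0,0],"roll":0}]' -0.1 | tail -2; python3 look2.py | tail -7; python3 -m crank '[{"travel":[-0.1,0,-0.3],"roll":0},{"travel":[-0.1,0,-0.6],"roll":0},{"travel":[-0.15,0,-0.8],"roll":0},{"travel":[-0.15,0,-0.8],"roll":0},{"travel":[0,0,0],"roll":0}]'
python3 - <<'E'
from h import *
im=arm.capture('wrist');np.save('w9.npy',arm.camera_model('wrist')['T']);sc=arm.capture('scene')[110:260,250:400]
cv2.imwrite('pics/w9.png',im[:,:,::-1])
cv2.imwrite('pics/p9.png',np.hstack([cv2.resize(im[:, 140:],(450,450)),cv2.resize(sc,(350,450),interpolation=cv2.INTER_CUBIC)])[:,:,::-1])
E
```

```text
clk 26.9 grip [  2.  -45.1   0.2] shoulder [ 2.2  0.7 -4. ] nose [ 2.4 50.5 -8.4] pindir [ 0.005  0.996 -0.089] F fork [ 2.7 -4.2 -0.6] T [-0.64 -0.23 -0.17] gap 0.0159
force: [-0.6, 0.1, -0.5]
finger_gap: 0.0424
collar? -29 (np.float64(19.8), 36, np.float64(17.2), -63)
collar? -31 (np.float64(20.4), 35, np.float64(17.2), -67)
collar? -32 (np.float64(20.8), 35, np.float64(17.2), -69)
collar? -33 (np.float64(21.2), 34, np.float64(17.4), -65)
collar? -34 (np.float64(21.2), 28, np.float64(17.4), -64)
collar? -35 (np.float64(10.4), 25, np.float64(17.4), -66)
collar? -36 (np.float64(10.4), 22, np.float64(17.4), -70)
clock: 28.32
tool_pos: [0.5186, 0.0251, 0.2193]
tcp_rot: [[0.13, 0.99, 0.05], [0.986, -0.123, -0.114], [-0.106, 0.064, -0.992]]
force: [-0.2, 1.0, -0.8]
finger_gap: 0.0422
```

View pics/p9.png

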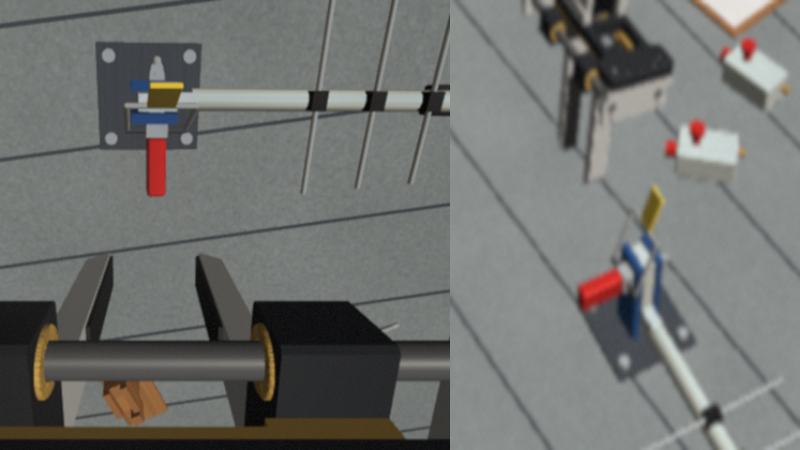

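The view shows the pin home: collar against the near cheek, nose showing beyond the far cheek, ring and yellow tab standing open, gripper clear. That was picture 12, so I'll check numerically from here.

```bash
cat > st2.py <<'E'
from h import *
d=np.load('fork.npz');s=arm.sense();R=np.array(s['tcp_rot']);p=s['tool_pos']
F=np.eye(3);F[:2,:2]=d['R'];o=np.array([*d['t'],0])
print('clk',round(s['clock'],2),'tcp',(F.T@(p-o)*1e3).round(1),'toolx',(F.T@R[:,0]).round(3),'toolz',(F.T@R[:,2]).round(3),'F',(F.T@s['force']).round(1),'gap',round(s['finger_gap'],4))
def go(x,y,z): print('  to',(x,y,z),(R.T@(F@(np.array([x,y,z])/1e3)+o-p)/.06).round(2))
import sys
a=[float(v) for v in sys.argv[1:]]
for i in range(0,len(a),3): go(*a[i:i+3])
E
python3 st2.py 2 -5 200 2 -5 147
python3 - <<'E'
from h import *
d=np.load('fork.npz');m=arm.camera_model('wrist');m['T']=np.load('w9.npy');im=cv2.imread('pics/w9.png');h=cv2.cvtColor(im,cv2.COLOR_BGR2HSV)
f=lambda q,z:(d['R'].T@(atz(m,q,z)[:2]-d['t'])*1e3).round(1)
red=((h[...,0]<8)|(h[...,0]>172))&(h[...,1]>150);red[220:]=0
ys,xs=np.nonzero(red)
for r in (ys.min()+2,(ys.min()+ys.max())//2,ys.max()-5):
    c=xs[ys==r];print('handle',r,f(((c.min()+c.max())/2,r),.085))
yel=(h[...,0]>18)&(h[...,0]<34)&(h[...,1]>130)&(h[...,2]>60);yel[220:]=0
ys,xs=np.nonzero(yel);print('tab px',xs.min(),xs.max(),ys.min(),ys.max())
F=np.eye(3);F[:2,:2]=d['R'];o=np.array([*d['t'],0])
for x0 in (0,2.3):
  for th in (75,67.5,60):
    t=np.radians(th);q=[proj(m,F@np.array([x0+sx*10,-6+r*np.cos(t),75+r*np.sin(t)])/1*1e-3+o) if 0 else proj(m,F@(np.array([x0+sx*10,-6+r*np.cos(t),75+r*np.sin(t)])/1e3)+o) for r in (57,91) for sx in (-1,1)];print(x0,th,np.round(q,1).tolist())
E
```

```text
clk 28.43 tcp [-11.2 -59.8 214.2] toolx [ 0.004  0.994 -0.107] toolz [ 0.055 -0.107 -0.993] F [-1.5 -0.4 -1. ] gap 0.0424
  to (2.0, -5.0, 200.0) [0.93 0.21 0.15]
  to (2.0, -5.0, 147.0) [1.03 0.16 1.03]Traceback (most recent call last):
  File "<stdin>", line 7, in <module>
    return umr_minimum(a, axis, None, out, keepdims, initial, where)
ValueError: zero-size array to reduction operation minimum which has no identity
```

```bash
python3 - <<'E'
from h import *
d=np.load('fork.npz');m=arm.camera_model('wrist');m['T']=np.load('w9.npy');im=cv2.imread('pics/w9.png');h=cv2.cvtColor(im,cv2.COLOR_BGR2HSV)
f=lambda q,z:(d['R'].T@(atz(m,q,z)[:2]-d['t'])*1e3).round(1)
def big(M):
    n,l,s,c=cv2.connectedComponentsWithStats(M.astype(np.uint8));k=1+s[1:,4].argmax();return l==k,s[k]
M,s=big(((h[...,0]<8)|(h[...,0]>172))&(h[...,1]>150));print('red',s)
for r in np.linspace(s[1]+4,s[1]+s[3]-8,3).astype(int):
    c=np.nonzero(M[r])[0];print('handle',r,f(((c.min()+c.max())/2,r),.085))
M,s=big((h[...,0]>18)&(h[...,0]<34)&(h[...,1]>130)&(h[...,2]>60));print('tab',s)
F=np.eye(3);F[:2,:2]=d['R'];o=np.array([*d['t'],0])
for x0 in (2.3,5):
  for th in (70,60):
    t=np.radians(th);print(x0,th,[proj(m,F@(np.array([x0+sx*10,-6+r*np.cos(t),75+r*np.sin(t)])/1e3)+o).round(0).tolist() for r in (57,91) for sx in (-1,1)])
E
```

```text
red [277 130  18  53 871]
handle 134 [ -0.6 -15.5]
handle 154 [ -0.5 -32.9]
handle 175 [ -0.5 -52. ]
tab [ 115  391  402   19 4688]
2.3 70 [[280.0, 102.0], [307.0, 102.0], [282.0, 86.0], [314.0, 86.0]]
2.3 60 [[279.0, 89.0], [307.0, 89.0], [281.0, 61.0], [314.0, 61.0]]
5 70 [[283.0, 102.0], [311.0, 102.0], [286.0, 86.0], [319.0, 86.0]]
5 60 [[283.0, 89.0], [311.0, 89.0], [286.0, 61.0], [318.0, 61.0]]
```

```bash
python3 -m crank '[{"travel":[0.4,0.1,0],"roll":0},{"travel":[0.4,0.1,0],"roll":0},{"travel":[0.1,0,0.1],"roll":0},{"travel":[0,0,0],"roll":0},{"travel":[0,0,0],"roll":0}]' -1 >/dev/null; python3 st2.py 0.5 -5 147
```

```text
clk 29.05 tcp [ -4.5  -7.9 194.7] toolx [ 0.004  0.994 -0.111] toolz [ 0.039 -0.111 -0.993] F [ 0.3 -0.  -0.1] gap 0.0001
  to (0.5, -5.0, 147.0) [0.14 0.05 0.79]
```

```bash
python3 -m crank '[{"travel":[0.07,0.03,0.5],"roll":0},{"travel":[0.05,0.02,0.2],"roll":0},{"travel":[0,0,0],"roll":0}]' >/dev/null; python3 st2.py 0.5 12 150 0.5 22 147 0.5 32 140
```

```text
clk 29.43 tcp [  0.7  -7.  152.1] toolx [ 0.006  0.994 -0.111] toolz [ 0.04  -0.111 -0.993] F [-0.2  0.1  0.1] gap 0.0006
  to (0.5, 12.0, 150.0) [ 0.32 -0.   -0.  ]
  to (0.5, 22.0, 147.0) [ 0.49 -0.01  0.03]
  to (0.5, 32.0, 140.0) [ 0.67 -0.01  0.13]
```

```bash
python3 -m crank '[{"travel":[0.3,0,0.02],"roll":0},{"travel":[0.15,0,0.01],"roll":0},{"travel":[0.15,0,0.08],"roll":0},{"travel":[0.15,0,0.08],"roll":0}]' >/dev/null; python3 st2.py 0.5 47 126 0.5 55 115 0.5 61 102;
```

```text
clk 29.93 tcp [  3.6  39.8 138.2] toolx [ 0.007  0.994 -0.11 ] toolz [ 0.045 -0.11  -0.993] F [-1.2 -0.3  0.3] gap 0.0002
  to (0.5, 47.0, 126.0) [ 0.14 -0.06  0.19]
  to (0.5, 55.0, 115.0) [ 0.29 -0.07  0.35]
  to (0.5, 61.0, 102.0) [ 0.42 -0.08  0.56]
```

```bash
python3 -m crank '[{"travel":[0.14,-0.05,0.18],"roll":0},{"travel":[0.14,-0.01,0.17],"roll":0},{"travel":[0.1,0,0.18],"roll":0},{"travel":[0,0,0],"roll":0}]' >/dev/null; python3 st2.py 0.5 62 102 0.5 65 90 0.5 67 82;
```

```text
clk 30.43 tcp [  0.5  60.9 100.2] toolx [ 0.005  0.994 -0.11 ] toolz [ 0.044 -0.11  -0.993] F [0.3 0.5 0.8] gap 0.0007
  to (0.5, 62.0, 102.0) [ 0.01  0.   -0.03]
  to (0.5, 65.0, 90.0) [ 0.09 -0.01  0.16]
  to (0.5, 67.0, 82.0) [ 0.13 -0.01  0.29]
```

```bash
python3 -m crank '[{"travel":[0.08,0,0.14],"roll":0},{"travel":[0.04,0,0.1],"roll":0},{"travel":[0,0,0],"roll":0}]' >/dev/null; python3 st2.py 0.5 68 80; python3 - <<'E'
from h import *
d=np.load('fork.npz');m=arm.camera_model('wrist');im=arm.capture('wrist');cv2.imwrite('pics/w10.png',im[:,:,::-1]);h=cv2.cvtColor(im,cv2.COLOR_RGB2HSV)
M=((h[...,0]>20)&(h[...,0]<34)&(h[...,1]>130)&(h[...,2]>60)).astype(np.uint8);M[330:]=0
n,l,s,c=cv2.connectedComponentsWithStats(M)
f=lambda q,z:(d['R'].T@(atz(m,q,z)[:2]-d['t'])*1e3).round(1)
for k in range(1,n):
    if s[k,4]>20:print(s[k],[f(q,.083).tolist() for q in [(s[k,0],s[k,1]),(s[k,0]+s[k,2],s[k,1]+s[k,3])]])
for r in arm.regions_of('scene','ring_tab')[:2]:print('scene tab',r['conf'],r['xy'],r['region'].sum())
ms=arm.camera_model('scene');F=np.eye(3);F[:2,:2]=d['R'];o=np.array([*d['t'],0])
for th in (67,10):
    t=np.radians(th);print(th,proj(ms,F@(np.array([0,-6+78*np.cos(t),75+78*np.sin(t)])/1e3)+o).round(0))
E
```

```text
clk 30.8 tcp [ 1.6 66.3 84.3] toolx [ 0.006  0.994 -0.111] toolz [ 0.044 -0.111 -0.993] F [ 0.4 -0.1  0.9] gap 0.0002
  to (0.5, 68.0, 80.0) [ 0.04 -0.02  0.07]
[268 217  37  54 842] [[-6.7, 86.4], [13.7, 52.9]]
67 [336. 177.]
10 [350. 188.]
```

The tab lies almost level under the fingertip (y 53–86 mm). Now I press in small steps, watching the force.

```bash
for i in 1 2 3 4 5; do python3 -m crank '[{"travel":[0.01,0,0.025],"roll":0},{"travel":[0.01,0,0.025],"roll":0}]' >/dev/null; python3 st2.py;done
```

```text
clk 31.15 tcp [ 2.5 67.1 82.4] toolx [ 0.007  0.994 -0.11 ] toolz [ 0.045 -0.11  -0.993] F [-1.3 -0.8  1.2] gap 0.0004
clk 31.4 tcp [ 2.9 67.9 79.8] toolx [ 0.007  0.994 -0.11 ] toolz [ 0.046 -0.111 -0.993] F [-0.7  0.4  4. ] gap 0.0
clk 31.65 tcp [ 2.9 68.6 76.7] toolx [ 0.007  0.994 -0.111] toolz [ 0.046 -0.111 -0.993] F [-0.2 -0.5  1.9] gap 0.0003
clk 31.9 tcp [ 3.2 69.6 73. ] toolx [ 0.007  0.994 -0.111] toolz [ 0.046 -0.111 -0.993] F [-0.8 -0.3  1.3] gap 0.0005
clk 32.15 tcp [ 3.4 70.7 69.4] toolx [ 0.007  0.994 -0.11 ] toolz [ 0.046 -0.11  -0.993] F [-0.5 -0.4  0.7] gap 0.0008
```

```bash
for i in 1 2; do python3 -m crank '[{"travel":[0,-0.01,0.02],"roll":0},{"travel":[0,-0.01,0.02],"roll":0}]' >/dev/null; python3 st2.py;done; python3 -m crank '[{"travel":[0,0,-0.2],"roll":0},{"travel":[0,0,-0.6],"roll":0},{"travel":[0,0,-0.9],"roll":0},{"travel":[0,0,-0.9],"roll":0},{"travel":[-0.5,0,0],"roll":0},{"travel":[-0.5,0,0],"roll":0},{"travel":[0,0,0],"roll":0}]'>/dev/null; python3 st2.py
cat > chk.py <<'E'
from h import *
d=np.load('fork.npz');m=arm.camera_model('wrist');im=arm.capture('wrist');h=cv2.cvtColor(im,cv2.COLOR_RGB2HSV)
f=lambda q,z:(d['R'].T@(atz(m,q,z)[:2]-d['t'])*1e3).round(1)
def comps(M,z,nm):
    n,l,s,c=cv2.connectedComponentsWithStats(M.astype(np.uint8))
    for k in range(1,n):
        if s[k,4]>60 and s[k,1]<300:print(nm,s[k],[f(q,z).tolist() for q in [(s[k,0],s[k,1]),(s[k,0]+s[k,2],s[k,1]+s[k,3])]])
comps((h[...,0]>20)&(h[...,0]<34)&(h[...,1]>130)&(h[...,2]>60),.071,'tab')
comps(((h[...,0]<8)|(h[...,0]>172))&(h[...,1]>150),.085,'handle')
F=np.eye(3);F[:2,:2]=d['R'];o=np.array([*d['t'],0])
for q in (1.2,1.31,1.38,1.45):
    t=np.radians(75)-q;print(q,[proj(m,F@(np.array([0,-6+r*np.cos(t),75+r*np.sin(t)])/1e3)+o).round(1).tolist() for r in (57,91)])
E
python3 chk.py
```

```text
clk 32.4 tcp [ 2.7 70.6 66.8] toolx [ 0.007  0.994 -0.11 ] toolz [ 0.047 -0.11  -0.993] F [-0.2 -0.3  1.3] gap 0.0007
clk 32.65 tcp [ 1.9 70.5 64.5] toolx [ 0.007  0.994 -0.109] toolz [ 0.048 -0.11  -0.993] F [0.  0.6 0.8] gap 0.0008
clk 33.52 tcp [ -7.3  28.6 235.6] toolx [ 0.005  0.994 -0.108] toolz [ 0.049 -0.108 -0.993] F [-0.3  0.5 -0.1] gap 0.0007
tab [276 115  21  36 746] [[-6.4, 85.4], [13.8, 51.2]]
handle [102   0  21   6  84] [[-143.7, 175.7], [-128.1, 171.7]]
handle [ 99  18  20  20 230] [[-148.3, 163.1], [-135.0, 148.6]]
handle [279 217  15  42 344] [[-4.6, -12.2], [11.0, -60.1]]
1.2 [[283.4, 153.9], [283.6, 117.6]]
1.31 [[283.1, 152.2], [283.0, 115.8]]
1.38 [[282.9, 151.5], [282.7, 115.4]]
1.45 [[282.7, 151.1], [282.4, 115.4]]
```

The ring stays down after release: tab rows 115–151, as predicted for 1.31–1.45. The press force peaked near 4 N and then dropped. I'll check the pin's seat relative to the cheek in the same picture, and the bystanders.

```bash
python3 - <<'E'
from h import *
d=np.load('fork.npz');F=np.eye(3);F[:2,:2]=d['R'];o=np.array([*d['t'],0])
m=arm.camera_model('wrist');im=arm.capture('wrist');h=cv2.cvtColor(im,cv2.COLOR_RGB2HSV)
f=lambda q,z:(d['R'].T@(atz(m,q,z)[:2]-d['t'])*1e3).round(1)
B=((h[...,0]>100)&(h[...,0]<120)&(h[...,1]>140)&(h[...,2]>90)).astype(np.uint8);n,l,s,c=cv2.connectedComponentsWithStats(B)
for k in range(1,n):
    if s[k,4]>40 and s[k,1]<300:print('blue',s[k],f(s[k,:2],.093),f(s[k,:2]+s[k,2:4],.093))
M=((h[...,0]<8)|(h[...,0]>172))&(h[...,1]>150)
for r in range(214,262,6):
    q=np.nonzero(M[r,250:320])[0]+250
    if len(q):print('red',r,q.min(),q.max(),f(((q.min()+q.max()+1)/2,r),.085))
g=im.mean(2)
for r in range(190,220,2):print(r,g[r,270:304:2].astype(int))
a=cv2.imread('pics/top0.png');b=cv2.resize(arm.capture('top')[:,:,::-1],(800,600));D=cv2.absdiff(a,b).max(2)
for nm,(x,y) in dict(key1=(260,368),key2=(198,393),bolt=(204,330),driver=(500,250),jar=(550,267),cup=(592,302),handset=(575,400)).items():
    print(nm,int(np.percentile(D[y-18:y+18,x-18:x+18],90)),end=' ')
E
```

```text
blue [266 177  37   9 269] [-17.1  32.5] [17.6 23.3]
blue [266 201  37   8 262] [-17.5   8.9] [18.1  0.1]
red 220 279 293 [  2.6 -14.5]
red 226 279 293 [  2.7 -21. ]
red 232 279 293 [  2.7 -27.7]
red 238 281 286 [  0.2 -34.3]
red 244 283 284 [  0.2 -41.2]
red 250 283 284 [  0.2 -48.1]
red 256 283 285 [  0.7 -55.1]
190 [ 53 168 182 180 180 176 180 179 181 181 179 178 177 176 177 177 168]
192 [ 55 170 181 181 178 178 182 180 181 179 179 179 177 180 178 177 170]
194 [ 51 170 180 180 177 180 180 181 182 180 179 177 177 178 176 180 167]
196 [ 51 168 181 179 180 182 181 181 181 180 176 176 180 178 179 183 168]
198 [ 50 152 159 161 163 162 163 160 160 161 157 161 150 150 151 151 140]
200 [47 65 67 68 65 65 68 66 70 68 68 66 62 57 58 58 63]
202 [72 74 70 74 72 71 75 71 72 75 74 72 74 72 71 75 74]
204 [76 73 76 74 74 73 75 76 77 75 76 73 75 74 75 73 74]
206 [74 74 72 74 74 75 76 72 75 75 75 71 74 74 74 76 75]
208 [72 73 73 75 89 92 92 93 92 92 96 99 98 76 73 72 73]
210 [ 70  68  70  65 128 147 146 146 147 146 145 144 137  76  72  74  74]
212 [116 113 113 110 129 151 149 151 150 149 148 146 140 118 118 116 114]
214 [115 119 113 109 130 147 151 150 151 151 151 149 146 118 119 119 117]
216 [115 118 112 111 112 122 125 126 126 126 125 125 129 120 120 117 115]
218 [119 113 113 114  73  61  76  75  80  77  76  81 102 119 121 117 118]
key1 119 key2 7 bolt 6 driver 6 jar 6 cup 6 handset 5
```

```bash
python3 - <<'E'
from h import *
b=arm.capture('top')[:,:,::-1];a=cv2.resize(cv2.imread('pics/top0.png'),(560,420))
D=cv2.absdiff(a,b).max(2);cols=[(int(np.percentile(D[240:275,x:x+5],80))) for x in range(150,300,5)];print(cols)
a=cv2.imread('pics/scene0.png');b=cv2.resize(arm.capture('scene')[:,:,::-1],(800,600))
D=cv2.absdiff(a,b).max(2)
for nm,(x,y) in dict(key1=(515,229),key2=(544,190),bolt=(587,227),driver=(350,452),jar=(281,466),cup=(203,446),handset=(168,367)).items():print(nm,int(np.percentile(D[y-14:y+14,x-18:x+18],90)),end=' ')
E
python3 st2.py
```

```text
[6, 5, 16, 52, 100, 116, 87, 79, 67, 45, 43, 39, 44, 58, 55, 78, 89, 83, 5, 6, 6, 6, 6, 6, 6, 6, 6, 6, 6, 6]
key1 5 key2 32 bolt 4 driver 4 jar 5 cup 4 handset 3 clk 33.77 tcp [ -8.1  30.2 233.4] toolx [ 0.002  0.994 -0.108] toolz [ 0.046 -0.108 -0.993] F [0.4 0.1 0.1] gap 0.0003
```

Each of the bystanders is unchanged in at least one view: key_one in scene, key_two in top, the rest in both. The arm is clear, so I'm handing in.

```bash
python3 chk.py | head -1; python3 -c "
from cell import arm
print(arm.job_done())"
```

```text
tab [277 117  22  36 757] [[-7.1, 85.3], [14.2, 51.3]]
the job is handed in; nothing more can be done
None
```

I lifted the pin out of its stand and pushed it home through the fork and lug. I then released it and pressed the ring down until it snapped past the nose. The job was handed in at about 34 s on the robot's clock; no verdict was reported.

**Insertion:** The pin stalled several times at the rim of the lug's hole. I levered the lug back gently against the cheek's edge, and from about 7.4 mm out it came to about 2.8 mm. The pin then went in. I saw no more than about 10 N along the pin at the readings between moves, though I did not record the force during them.

**Last checks:**
- **Ring:** The press force peaked at about 4 N and then dropped. The tab stayed level after I let go, where the images put the joint at about 1.31 to 1.45 rad. The pictures cannot separate 1.31 from 1.38; it stayed down against its spring, so I take it as caught.
- **Pin seat:** The shoulder is within about 1 mm of the fork's face. It sits about 2.5 mm to +x of the hole's centre, inside the 4.5 mm limit. An earlier look from further off gave −0.5 mm, and I trust the closer one. I could not see the pin's height or tilt well from above.
- **Other things on the table:** They look unmoved. The top view shows a change at key_one and the scene view one at key_two. I put both down to the arm being in the way, as each key matches its starting picture in the other view.
- **Robot:** The gripper was well above everything and reading almost no force at hand-in.

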